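# Top up the stacking rack

## Robot

A 6-joint arm with a two-finger parallel gripper is mounted at the origin on a cart in front of the work surface, level with it; the furniture and walls round the work are solid. World frame = base frame: x ahead of the robot, y to its left, z up, the work surface at z = 0. Lengths are in m, angles in rad, forces in N, time in s.
With the tool pointing down it reaches from about 0.35 to 0.85 m from the base axis. Payload 8.1 kg.
Tool frame: the origin (TCP) lies between the finger pads; the fingertips stand 25 mm ahead of it and the grasp point (between the pads) lies 6 mm ahead of it (robot.tip_extent is the distance from the TCP to the fingertips, in m); z points along the fingers, y is the direction in which the jaws open and shut (so a half turn about z gives the same grasp; the last joint's range is limited). The gripper opens to 93 mm and grips with 3 to 60 N. Pads are 15 mm wide; open, the fingers measure 128 mm over their backs; the gripper's body (75 mm by 188 mm) begins 65 mm behind the grasp point.
Start: joints at [1.038, 0.13, 1.488, -0, 1.523, -0.085], TCP at [0.26, 0.541, 0.223] pointing down, gripper open.
Joint ranges: [-2.96, 2.96], [-0.89, 2.26], [0.02, 2.5], [-1.34, 4.48], [0, 2.73], [-2.66, 2.66]. Speed limits (rad/s): [2.39, 2.39, 2.79, 3.14, 3.14, 3.14].

## Interface

Orientations are given as a rotation vector (axis times angle).
In Python, from plant import robot gives the robot as it stands.
- The arm moves only by the tool drive_tool, never from a script. Its argument "increments" is a list of rows, each a list of 7 numbers: the closure, from 0 (fully open) to 1 (shut), then the shift along the world's x, y, z in units of 25 mm (1.0 is 25 mm), then the turn, a rotation vector about the world's x, y, z in rad. In form: [[gripper, dx, dy, dz, rx, ry, rz], ...]. A call has 1 to 20 rows; each row is the pose to reach, as a shift and turn from the pose commanded when the call began; what a row does not reach only later rows make up. A row lasts 1/12 s, in which the tool goes at most 41.7 mm and 7.16 degrees, less where a joint would pass 70% of its speed; a pose out of reach is approached as far as the arm can. A call with a gripper value outside its range is refused whole. The fingers move at their own pace and stop on an object; "squeeze" is the grip in N (left out, the last holds). Time passes only in rows, so rows that repeat a pose let the fingers close. It gives the time, the measured TCP pose, the force and the opening at its end, in the units of the state.
- robot.read_state(): the state, without advancing time (a new reading comes with each control period).
- robot.read_camera(name): name is "scene" or "top" or "wrist"; returns a dict with "image" (400x640x3 uint8, red, green, blue), "fx", "fy", "cx", "cy" (pixels), "dist" ([k1, k2, p1, p2, k3] as OpenCV has them; the pictures are not rectified), "T" (4x4, takes a point from camera to world coordinates); the wrist camera has in their place "mount" (4x4, takes a point from camera to tool coordinates, whose origin is the TCP and whose axes are the flange's). Camera axes: x right, y down, z forward; pixel columns grow to the right and rows downward; lengths in m; the calibration is good to about 2 mm. A picture is of the moment at which its call begins: read the wrist's pose just before it. There is no depth.
- robot.close_job(): hands the job in, once; it reports no verdict.
The state is a dict: "t": time; "q": joint angles; "dq": joint speeds; "joint_torque": joint torques, N m; "tool_pos": TCP position; "orientation": TCP orientation; "force": force on the tool from outside, world axes, zero at the start; "wrist_torque": the same for the moment, N m; "opening": finger opening in m.
Only numpy, scipy, OpenCV 4.12 (cv2) and the standard library are available. Lean on these libraries where they do the work, as an engineer would, in place of code of your own. Each camera call takes 0.05 s, during which the arm holds its last target.

## Task

Work the dark wooden blank out of the row of three touching blanks without shifting the two light ones, and lay it flat and squarely on top of the pile in the stacking rack. Nobody has measured how high the pile is and it stands on soft foam: lower the held blank gently until you feel it rest on the pile, pause a moment, and only then let go. Do not press the pile hard, and leave everything else on the bench where it is.

Things in the scene. Friction and masses are not known exactly. Their poses are not given: they have to be found in the camera images.
- dark_blank: dark brown wooden blank, 52 mm (its x) by 104 mm (its y) by 15 mm thick (z); origin at the centre of its underside, about 0.09 kg. Lies flat in a row of three, long sides touching, in any of the three places; too long to be gripped end to end, so slide it clear (say lengthwise, pushing its short end face), then grip it across its 52 mm
- light_blank_a: pale wooden blank, 52 mm (its x) by 104 mm (its y) by 15 mm thick (z); origin at the centre of its underside; lies in the row with the dark one, all three at about the same yaw (or half a turn off, which looks the same); stays where it is (within 15 mm)
- light_blank_b: second pale blank, same size and origin, in the same row; stays where it is (within 15 mm). Just right of the row (beyond y = -0.315) a steel sheet covers the bench, its edge a 2 mm step up: slide the dark blank out to the left
- pile: foam pad in the rack, under a pile of pale blanks of the same size. Origin on the rack's base plate, 12 mm above the bench, under the pile's centre; x across the blanks' 52 mm, y along their 104 mm. The top of the pile lies 42 to 105 mm above the bench (not measured, different every time); the foam gives about 0.7 mm per newton and springs back; the pile bears 18 N at most
- rack: the fixed plywood stacking rack; origin at the centre of its underside, axes as the pile's. Base 84 (x) by 160 (y) by 12 mm; at each y end an upright board 70 mm wide (x) and 12 mm thick, inner faces at y = +/-62 mm, tops 60 mm above the bench; the x sides are open
- tape_measure: pocket tape measure lying flat, 62x81x33 mm, origin at the centre of its underside; leave it alone
- sanding_block: cork sanding block lying flat, 66x110x29 mm, origin at the centre of its underside; leave it alone
- jam_jar: glass jar with a white lid, 64 mm across, 97 mm high, origin at the centre of its underside; leave it alone
Not all that is in view belongs to the job. Several things have the shape of the dark_blank; the one meant has the colours described above.

How it is judged:
On the way:
1. the dark blank, still held in the fingers, rests flat and square on the pile (contact force between dark_blank and pile above 0.5 N and contact force between the fingers and dark_blank above 1 N and angle between dark_blank's own z axis and vertical below 0.15 rad and horizontal distance between dark_blank and pile below 0.012 m and angle between the x axis of dark_blank and the x axis of pile, either way round below 0.15 rad), for 0.2 s.
At the end, for the whole second after the job is handed in: the dark blank lies released and at rest on top of the pile, flat within 0.06 rad, centred within 12 mm and aligned within 0.15 rad; the two light blanks are within 15 mm and the tape measure, sanding block and jar within 20 mm of where they began (horizontal distance between dark_blank and pile below 0.012 m and angle between the x axis of dark_blank and the x axis of pile, either way round below 0.15 rad and angle between dark_blank's own z axis and vertical below 0.06 rad and contact force between dark_blank and pile above 0.2 N and linear speed of dark_blank below 0.01 m/s and angular speed of dark_blank below 0.1 rad/s and distance of each of light_blank_a, light_blank_b from where it was at the start of the episode below 0.015 m and distance of each of tape_measure, sanding_block, jam_jar from where it was at the start of the episode below 0.02 m); the robot touches nothing.
It fails at once if the pile is pressed with more than 18 N (contact force between pile and anything else above 18 N).
It fails at once if a light blank is shifted by more than 15 mm (distance of any of light_blank_a, light_blank_b from where it was at the start of the episode above 0.015 m).
It fails at once if the tape measure, sanding block or jar is moved by more than 20 mm (distance of any of tape_measure, sanding_block, jam_jar from where it was at the start of the episode above 0.02 m).
It also fails if it takes over 61 s, if anything falls off the work surface, if the arm or the gripper's body presses on something with over 40 N, if the wrist force passes 120 N, or if a joint passes its speed limit or range.

## Working session

There is one attempt and no reset: what is moved stays moved. The work goes in short steps, Python scripts to look and compute and a tool call to move; the robot and the scene stay as the last step left them, time stands still between calls to the robot, and variables do not carry over. Pictures are saved under pics/ and viewed, and the job is handed in when it is done.

Besides the shell and the picture viewer there is one more tool, called after "Call:" as name(argument=value, ...), one argument or row to a line, values as JSON. drive_tool: Moves the arm, as the interface text tells. Its arguments: {"type":"object","properties":{"increments":{"type":"array"},"squeeze":{"type":"number"}},"required":["increments"]}

```bash
mkdir -p pics; ls; python3 - <<'E'
from plant import robot
import cv2
s=robot.read_state();print(s)
for n in ("scene","top","wrist"):
    c=robot.read_camera(n)
    cv2.imwrite(f"pics/{n}0.png",c["image"][:,:,::-1])
    print(n,{k:v for k,v in c.items() if k!="image"})
E
```

```text
pics
{'t': 0.0, 'q': array([ 1.03763446e+00,  1.31170646e-01,  1.48929053e+00,  1.22901583e-05,
        1.52304525e+00, -8.53991296e-02]), 'dq': array([ 8.01646459e-04,  4.98060966e-04,  1.24918971e-03, -1.57652463e-04,
       -4.41239662e-05,  1.92431672e-03]), 'joint_torque': array([-1.49090461e-03, -5.59872794e+01, -4.91737068e+01,  7.65833328e-02,
        3.62774951e-02, -1.57952327e-04]), 'tool_pos': array([0.25944586, 0.54035548, 0.22207564]), 'orientation': array([-6.97351867e-01, -3.06260731e+00,  2.85710645e-03]), 'force': array([ 0.14949522, -0.60526994, -0.54592283]), 'wrist_torque': array([-0.00226716,  0.0088936 ,  0.01956026]), 'opening': 0.09274579135961078}
scene {'fx': 473.83293801729303, 'fy': 473.83293801729303, 'cx': 319.87667084477243, 'cy': 193.52703812334954, 'dist': array([-0.10689865,  0.        ,  0.        ,  0.        ,  0.        ]), 'T': array([[ 0.86579027, -0.37521465,  0.33109089,  0.06877886],
       [-0.50036892, -0.65730395,  0.56354456, -0.9887066 ],
       [ 0.00617718, -0.65357899, -0.75683311,  1.18716483],
       [ 0.        ,  0.        ,  0.
[... 301 characters left out ...]
 0.09957462, -0.02553994, -0.13091962],
       [ 0.00337745, -0.21665766, -0.9762418 ,  1.27976278],
       [ 0.        ,  0.        ,  0.        ,  1.        ]])}
wrist {'fx': 338.59844609302587, 'fy': 338.59844609302587, 'cx': 323.1260296671667, 'cy': 202.5789851220513, 'dist': array([0.01680381, 0.        , 0.        , 0.        , 0.        ]), 'mount': array([[-2.09946486e-04, -9.60499692e-01, -2.78280969e-01,
         7.72993823e-02],
       [ 9.99999498e-01,  7.10128201e-05, -9.99544356e-04,
        -1.74052858e-04],
       [ 9.79823562e-04, -2.78281039e-01,  9.60499195e-01,
        -1.61523121e-01],
       [ 0.00000000e+00,  0.00000000e+00,  0.00000000e+00,
         1.00000000e+00]])}
```

View pics/scene0.png

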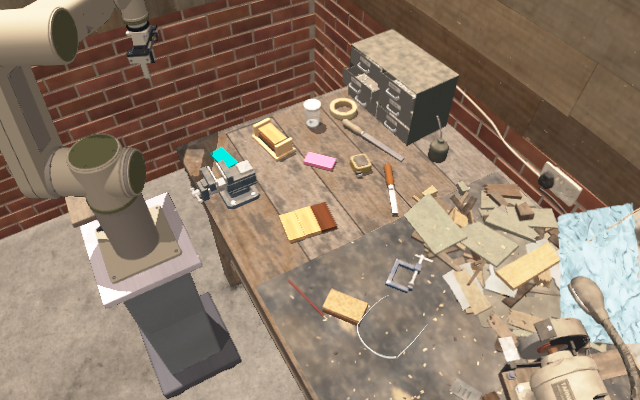

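View pics/top0.png

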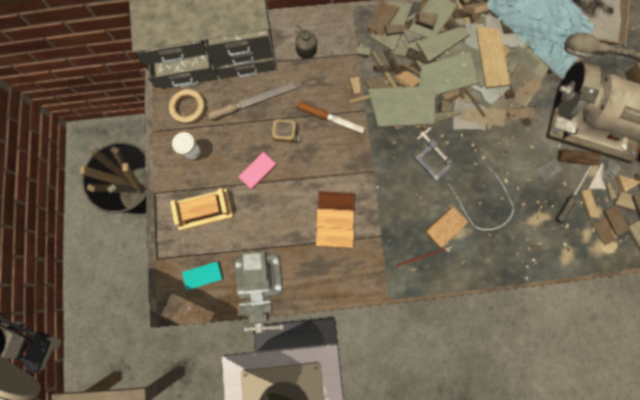

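```bash
python3 - <<'E'
import cv2
t=cv2.imread("pics/top0.png")
a=cv2.resize(t[175:260,300:400],None,fx=7,fy=7,interpolation=cv2.INTER_CUBIC)
cv2.imwrite("pics/row_c.png",a)
cv2.imwrite("pics/rack_c.png",cv2.resize(t[175:240,155:245],None,fx=8,fy=8,interpolation=cv2.INTER_CUBIC))
s=cv2.imread("pics/scene0.png")
cv2.imwrite("pics/srack_c.png",cv2.resize(s[105:175,240:320],None,fx=8,fy=8,interpolation=cv2.INTER_CUBIC))
cv2.imwrite("pics/left_c.png",cv2.resize(t[130:330,145:385],None,fx=3,fy=3,interpolation=cv2.INTER_CUBIC))
E
```

```text
(no output)
```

View pics/row_c.png

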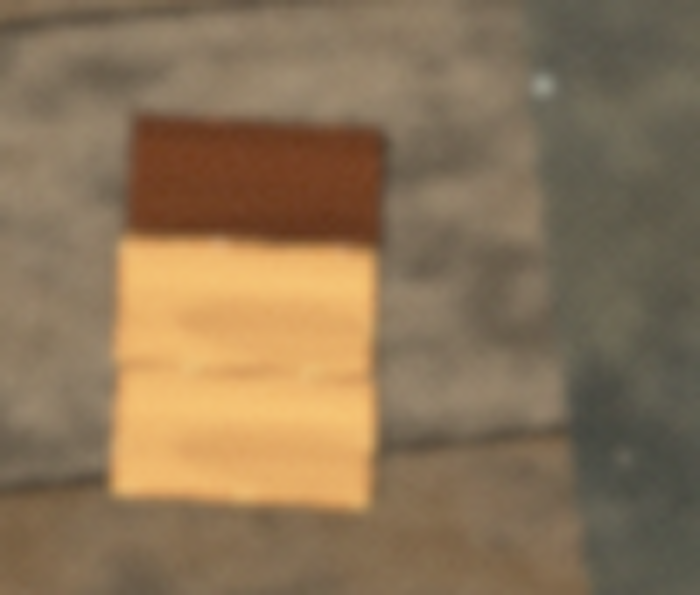

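View pics/rack_c.png

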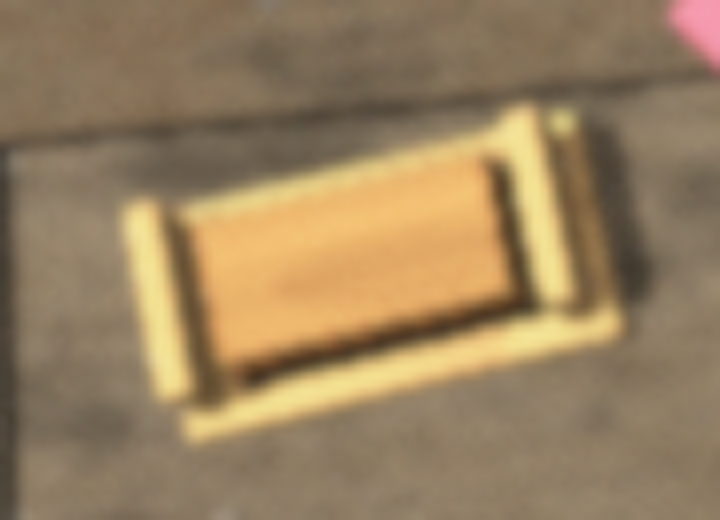

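View pics/srack_c.png

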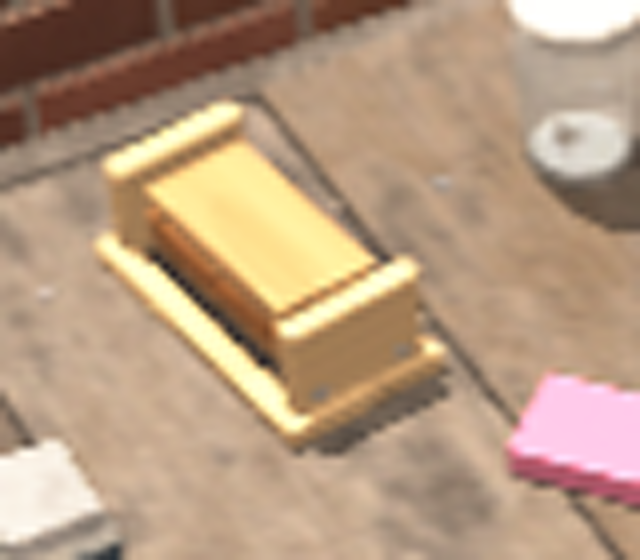

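View pics/left_c.png

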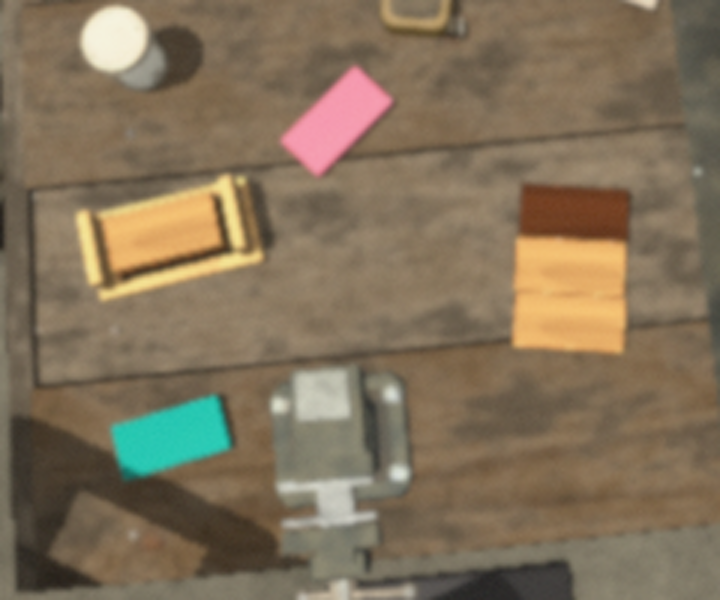

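```bash
cat > h.py <<'E'
import numpy as np, cv2
from plant import robot
from scipy.optimize import least_squares
from scipy.spatial.transform import Rotation as R
CAL={'scene':dict(f=473.83293801729303,c=(319.87667084477243,193.52703812334954),k=-0.10689865,T=np.array([[ 0.86579027,-0.37521465,0.33109089,0.06877886],[-0.50036892,-0.65730395,0.56354456,-0.9887066],[0.00617718,-0.65357899,-0.75683311,1.18716483],[0,0,0,1]])),
'top':dict(f=447.5849452614355,c=(321.84360648129433,185.0523791634496),k=-0.08004406,T=np.array([[-0.10274233,-0.97115619,0.21517356,0.31623353],[-0.99470227,0.09957462,-0.02553994,-0.13091962],[0.00337745,-0.21665766,-0.9762418,1.27976278],[0,0,0,1]]))}
def wristcal(st):
    M=np.array([[-2.09946486e-04,-9.60499692e-01,-2.78280969e-01,7.72993823e-02],[9.99999498e-01,7.10128201e-05,-9.99544356e-04,-1.74052858e-04],[9.79823562e-04,-2.78281039e-01,9.60499195e-01,-1.61523121e-01],[0,0,0,1]])
    T=np.eye(4);T[:3,:3]=R.from_rotvec(st['orientation']).as_matrix();T[:3,3]=st['tool_pos']
    return dict(f=338.59844609302587,c=(323.1260296671667,202.5789851220513),k=0.01680381,T=T@M)
def KD(c): return np.array([[c['f'],0,c['c'][0]],[0,c['f'],c['c'][1]],[0,0,1]]),np.array([c['k'],0,0,0,0])
def proj(c,P):
    Ti=np.linalg.inv(c['T']);K,D=KD(c)
    return cv2.projectPoints(np.asarray(P,float).reshape(-1,3),cv2.Rodrigues(Ti[:3,:3])[0],Ti[:3,3],K,D)[0].reshape(-1,2)
def toplane(c,px,z):
    K,D=KD(c);u=cv2.undistortPoints(np.asarray(px,float).reshape(-1,1,2),K,D).reshape(-1,2)
    d=np.c_[u,np.ones(len(u))]@c['T'][:3,:3].T;o=c['T'][:3,3]
    return o+d*((z-o[2])/d[:,2])[:,None]
def crop(px,x0,y0,s): return (np.asarray(px,float)+.5)/s-.5+[x0,y0]
E
python3 - <<'E'
from h import *
t=CAL['top'];s=CAL['scene']
row=toplane(t,crop([(134,117),(382,130),(377,244),(126,237),(377,375),(117,366),(112,495),(370,508)],300,175,7),.015)
print(row.round(4))
def yaw(a,b): d=a-b;return np.degrees(np.arctan2(d[1],d[0]))
print(yaw(row[0],row[1]),yaw(row[6],row[7]), np.linalg.norm(row[0]-row[1]),np.linalg.norm(row[0]-row[3]))
# rack base corners / upright tops
pt=crop([(187,225),(487,153),(522,300),(235,378)],155,175,8)
ps=crop([(148,187),(238,140),(375,260),(280,313)],240,105,8)
# match: top TL = left(+y) far(+x)
for z in(.04,.06,.08,.1):
    print(z,toplane(t,pt,z)[:,:2].round(3).tolist(),toplane(s,ps,z)[:,:2].round(3).tolist())
ut=crop([(125,208),(160,203),(188,395),(158,400),(503,110),(540,107),(577,305),(545,312)],155,175,8)
print(toplane(t,ut,.06).round(4))
E
```

```text
[[ 0.5776 -0.1531  0.015 ]
 [ 0.5617 -0.2542  0.015 ]
 [ 0.5147 -0.2466  0.015 ]
 [ 0.5281 -0.1448  0.015 ]
 [ 0.4613 -0.2403  0.015 ]
 [ 0.4757 -0.1358  0.015 ]
 [ 0.4241 -0.1286  0.015 ]
 [ 0.4082 -0.2312  0.015 ]]
81.07451958791837 81.20830487585371 0.10235496685214412 0.050207794587091174
0.04 [[0.58, 0.248], [0.595, 0.139], [0.541, 0.13], [0.524, 0.233]] [[0.533, 0.251], [0.583, 0.26], [0.6, 0.155], [0.548, 0.146]]
0.06 [[0.576, 0.241], [0.591, 0.135], [0.538, 0.126], [0.521, 0.227]] [[0.525, 0.229], [0.574, 0.238], [0.591, 0.135], [0.54, 0.126]]
0.08 [[0.572, 0.235], [0.586, 0.131], [0.534, 0.121], [0.517, 0.221]] [[0.517, 0.207], [0.565, 0.216], [0.582, 0.116], [0.531, 0.106]]
0.1 [[0.567, 0.229], [0.582, 0.126], [0.531, 0.117], [0.514, 0.215]] [[0.509, 0.186], [0.556, 0.194], [0.572, 0.096], [0.523, 0.086]]
[[0.5841 0.2631 0.06  ]
 [0.5847 0.2507 0.06  ]
 [0.5162 0.2433 0.06  ]
 [0.5155 0.2538 0.06  ]
 [0.6056 0.1286 0.06  ]
 [0.6053 0.1156 0.06  ]
 [0.5341 0.1067 0.06  ]
 [0.5328 0.1179 0.06  ]]
```

```bash
python3 - <<'E'
from h import *
t=CAL['top'];s=CAL['scene']
def rect(x,y,yaw,z,pts):
    c,n=np.cos(yaw),np.sin(yaw);p=np.array(pts)
    return np.c_[x+c*p[:,0]-n*p[:,1],y+n*p[:,0]+c*p[:,1],np.full(len(p),z)]
pt=crop([(187,225),(487,153),(522,300),(235,378)],155,175,8)
ps=crop([(148,187),(238,140),(375,260),(280,313)],240,105,8)
ct=[(.026,.052),(.026,-.052),(-.026,-.052),(-.026,.052)]
cs=[(-.026,.052),(.026,.052),(.026,-.052),(-.026,-.052)]
f=lambda v:np.r_[(proj(t,rect(*v,ct))-pt).ravel(),(proj(s,rect(*v,cs))-ps).ravel()]
r=least_squares(f,[.55,.18,.14,.06]);print('pile',r.x,np.sqrt(np.mean(r.fun**2)),r.fun.round(1))
ut=crop([(125,208),(160,203),(188,395),(158,400),(503,110),(540,107),(577,305),(545,312)],155,175,8)
cu=[(.035,.074),(.035,.062),(-.035,.062),(-.035,.074),(.035,-.062),(.035,-.074),(-.035,-.074),(-.035,-.062)]
f=lambda v:(proj(t,rect(*v,.06,cu))-ut).ravel()
r=least_squares(f,[.55,.18,.14]);print('rack',r.x,r.fun.round(1))
dr=crop([(134,117),(382,130),(377,244),(126,237)],300,175,7)
f=lambda v:(proj(t,rect(*v,.015,ct))-dr).ravel()
r=least_squares(f,[.55,-.2,-.14]);print('dark',r.x,r.fun.round(1))
# obstacles
print(toplane(t,[(276,158),(257,188),(240,182),(278,293),(236,254),(281,258)],.015).round(3))
E
```

```text
pile [0.55654975 0.181911   0.16512218 0.06040108] 0.5255162140825772 [ 1.4  0.6  0.  -0.  -0.3 -0.6 -0.9 -0.6 -0.6  0.2 -0.   0.   0.   0.
 -0.1 -0.2]
rack [0.55977131 0.1849722  0.13819961] [ 0.  -0.  -0.2 -0.4  0.6 -0.2  0.1  0.2  0.1  0.9 -0.3  0.3 -0.1 -0.4
 -0.3 -0.3]
dark [ 0.54555058 -0.19969687 -0.14726928] [-0.4 -0.4  0.2 -0.7  0.3  0.8 -0.1  0.2]
[[ 0.69  -0.038  0.015]
 [ 0.605  0.024  0.015]
 [ 0.628  0.072  0.015]
 [ 0.304 -0.012  0.015]
 [ 0.422  0.096  0.015]
 [ 0.399 -0.029  0.015]]
```

Candidates with the blank's shape (top image): dark brown (336,201), pink (257,170), teal (202,275), brown offcut in the shadow (187,307), cork (447,227), and the two pale ones in the row (335,220) and (335,238). I choose the dark brown one at (336,201). The close crop shows it at the far end of the row, touching a pale blank. The pile in the rack is at (202,208), with its top about 60 mm up. First I go over the rack to measure it with the wrist camera.

Call:
drive_tool(
  increments=[
    [0,11.6,-14.4,1.1,0,0,-0.97],
    [0,11.6,-14.4,1.1,0,0,-0.97],
    [0,11.6,-14.4,1.1,0,0,-0.97],
    [0,11.6,-14.4,1.1,0,0,-0.97],
    [0,11.6,-14.4,1.1,0,0,-0.97],
    [0,11.6,-14.4,1.1,0,0,-0.97],
    [0,11.6,-14.4,1.1,0,0,-0.97],
    [0,11.6,-14.4,1.1,0,0,-0.97],
    [0,11.6,-14.4,1.1,0,0,-0.97],
    [0,11.6,-14.4,1.1,0,0,-0.97],
    [0,11.6,-14.4,1.1,0,0,-0.97],
    [0,11.6,-14.4,1.1,0,0,-0.97],
    [0,11.6,-14.4,1.1,0,0,-0.97],
    [0,11.6,-14.4,1.1,0,0,-0.97],
    [0,11.6,-14.4,1.1,0,0,-0.97],
    [0,11.6,-14.4,1.1,0,0,-0.97],
  ],
  squeeze=15,
)

```text
t: 1.48
tool_pos: [0.5488, 0.1823, 0.2505]
orientation: [-2.042, -2.386, 0.0]
force: [-0.4, -0.5, 1.0]
opening: 0.093
```

```bash
python3 - <<'E'
from h import *
s=robot.read_state();c=robot.read_camera("wrist")
print(s['t'],s['tool_pos'],s['orientation'],s['q'])
np.save('w1.npy',np.r_[s['tool_pos'],s['orientation']])
cv2.imwrite("pics/w1.png",c["image"][:,:,::-1])
E
```

```text
1.4833 [0.54883639 0.1823059  0.25050145] [-2.04243539e+00 -2.38644458e+00  1.93062726e-04] [2.31855394e-01 6.21975998e-02 1.51117931e+00 3.05850128e-04
 1.56859149e+00 7.68177873e-02]
```

View pics/w1.png

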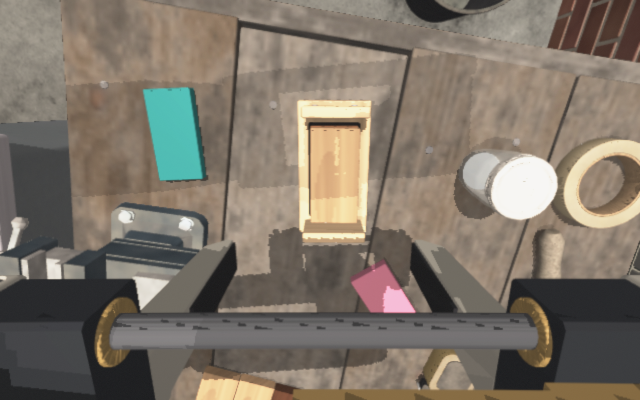

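```bash
python3 - <<'E'
import cv2
t=cv2.imread("pics/w1.png")
cv2.imwrite("pics/w1c.png",cv2.resize(t[90:250,285:385],None,fx=3.7,fy=3.7,interpolation=cv2.INTER_CUBIC))
E
```

```text
(no output)
```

View pics/w1c.png

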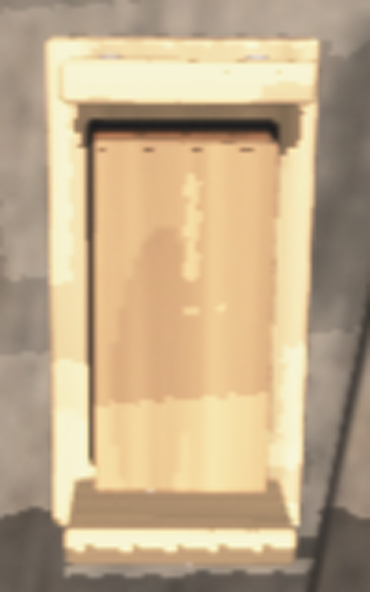

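```bash
python3 - <<'E'
from h import *
w=np.load('w1.npy');wc=wristcal(dict(tool_pos=w[:3],orientation=w[3:]))
def rect(x,y,yaw,z,pts):
    c,n=np.cos(yaw),np.sin(yaw);p=np.array(pts)
    return np.c_[x+c*p[:,0]-n*p[:,1],y+n*p[:,0]+c*p[:,1],np.full(len(p),z)]
C=lambda p:crop(p,285,90,3.7)
pw=C([(94,150),(281,150),(268,490),(95,490)])
c4=[(-.026,.052),(.026,.052),(.026,-.052),(-.026,-.052)]
f=lambda v:(proj(wc,rect(*v,c4))-pw).ravel()
r=least_squares(f,[.55,.18,.14,.06]);print('pile',r.x,r.fun.round(1))
f=lambda v:(proj(wc,rect(*v,.0604,c4))-pw).ravel()
r=least_squares(f,[.55,.18,.14]);print('pile',r.x,r.fun.round(1))
uw=C([(62,62),(317,65),(316,103),(62,100),(65,529),(297,529),(295,562),(65,562)])
cu=[(-.035,.074),(.035,.074),(.035,.062),(-.035,.062),(-.035,-.062),(.035,-.062),(.035,-.074),(-.035,-.074)]
f=lambda v:(proj(wc,rect(*v,.06,cu))-uw).ravel()
r=least_squares(f,[.55,.18,.14]);print('rack',r.x,r.fun.round(1))
E
```

```text
pile [0.56066223 0.18361143 0.14866718 0.04552179] [ 0.7 -0.5 -0.8 -0.2 -0.6  0.5  0.8  0.2]
pile [0.55974827 0.18629825 0.14890449] [-0.4 -2.3  0.3 -2.   0.3  2.6 -0.2  2.4]
rack [0.55979062 0.18654988 0.14628117] [-0.6 -1.5  0.6 -1.7  0.3  0.5 -0.5  0.7 -0.2 -0.1  0.1  0.4  0.2  1.5
 -0.1  1. ]
```

Call:
drive_tool(
  increments=[
    [1,-0.64,-18.4,0,0,0,-0.305],
    [1,-0.64,-18.4,0,0,0,-0.305],
    [1,-0.64,-18.4,0,0,0,-0.305],
    [1,-0.64,-18.4,0,0,0,-0.305],
    [1,-0.64,-18.4,0,0,0,-0.305],
    [1,-0.64,-18.4,0,0,0,-0.305],
    [1,-0.64,-18.4,0,0,0,-0.305],
    [1,-0.64,-18.4,0,0,0,-0.305],
    [1,-0.64,-18.4,0,0,0,-0.305],
    [1,-0.64,-18.4,0,0,0,-0.305],
    [1,-0.64,-18.4,0,0,0,-0.305],
    [1,-0.64,-18.4,0,0,0,-0.305],
    [1,-0.64,-18.4,0,0,0,-0.305],
    [1,-0.64,-18.4,0,0,0,-0.305],
    [1,-0.64,-18.4,0,0,0,-0.305],
    [1,-0.64,-18.4,0,0,0,-0.305],
  ],
)

```text
t: 2.87
tool_pos: [0.5343, -0.2772, 0.2509]
orientation: [2.381, 2.049, 0.001]
force: [-0.1, 0.2, -0.3]
opening: 0.0005
```

```bash
python3 - <<'E'
from h import *
s=robot.read_state();c=robot.read_camera("wrist")
print(s['t'],s['tool_pos'],s['orientation'],s['force'])
np.save('w2.npy',np.r_[s['tool_pos'],s['orientation']])
im=c["image"][:,:,::-1];cv2.imwrite("pics/w2.png",im)
cv2.imwrite("pics/w2.png",im)
E
```

```text
2.8667 [ 0.53432548 -0.27723965  0.25085465] [2.38107501e+00 2.04928806e+00 5.28080978e-04] [-0.07695297  0.21416126 -0.3177056 ]
```

View pics/w2.png

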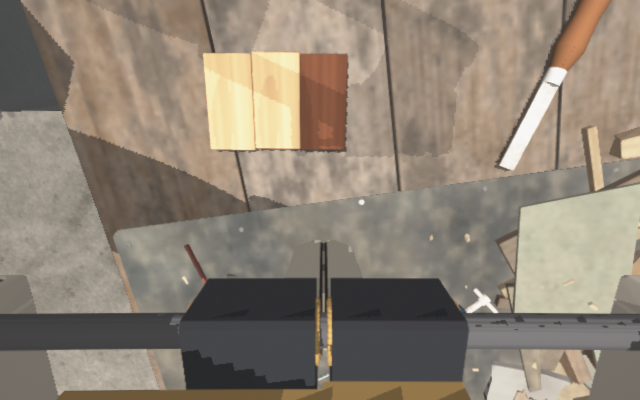

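```bash
python3 - <<'E'
from h import *
t=cv2.imread("pics/w2.png")
cv2.imwrite("pics/w2c.png",cv2.resize(t[40:220,195:375],None,fx=4,fy=4,interpolation=cv2.INTER_CUBIC)[:600])
E
```

```text
(no output)
```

View pics/w2c.png

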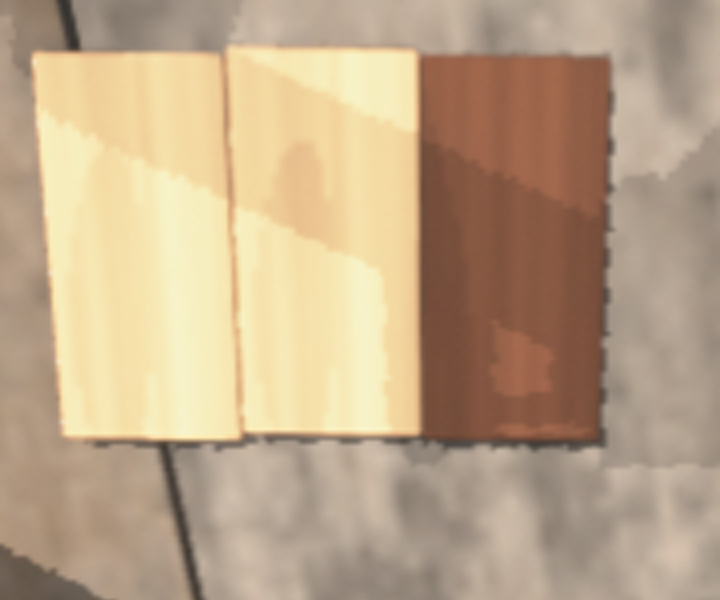

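```bash
python3 - <<'E'
from h import *
w=np.load('w2.npy');wc=wristcal(dict(tool_pos=w[:3],orientation=w[3:]))
def rect(x,y,yaw,z,pts):
    c,n=np.cos(yaw),np.sin(yaw);p=np.array(pts)
    return np.c_[x+c*p[:,0]-n*p[:,1],y+n*p[:,0]+c*p[:,1],np.full(len(p),z)]
C=lambda p:crop(p,195,40,4)
c4=[(-.026,.052),(.026,.052),(.026,-.052),(-.026,-.052)]
for n,p in dict(dark=[(419,56),(610,56),(600,440),(420,437)],lt=[(227,46),(416,48),(420,434),(242,434)],la=[(32,52),(220,54),(240,437),(62,437)]).items():
    pw=C(p)
    f=lambda v:(proj(wc,rect(*v,.015,c4))-pw).ravel()
    r=least_squares(f,[.55,-.2,-.14]);print(n,r.x.round(4),r.fun.round(1))
print(toplane(wc,[(390,193),(255,212)],.002))
E
```

```text
dark [ 0.545  -0.1996 -0.1612] [-0.2 -0.8  0.1 -0.2 -0.2  0.5  0.3  0.7]
lt [ 0.4937 -0.1901 -0.1618] [-0.6 -0.3  0.4 -0.   0.2  0.5  0.1 -0.1]
la [ 0.4415 -0.1836 -0.1599] [-0.8 -0.6  0.6 -0.3  0.2  0.8  0.   0.3]
[[ 0.61216856 -0.31836691  0.002     ]
 [ 0.44010632 -0.31767056  0.002     ]]
```

Call:
drive_tool(
  increments=[
    [1,-0.08,-0.06,-1.5,0,0,-0.01],
    [1,-0.08,-0.06,-3,0,0,-0.01],
    [1,-0.08,-0.06,-4.5,0,0,-0.01],
    [1,-0.08,-0.06,-6,0,0,-0.01],
    [1,-0.08,-0.06,-7,0,0,-0.01],
    [1,-0.08,-0.06,-7.8,0,0,-0.01],
    [1,-0.08,-0.06,-8.3,0,0,-0.01],
    [1,-0.08,-0.06,-8.6,0,0,-0.01],
    [1,-0.08,-0.06,-8.8,0,0,-0.01],
    [1,-0.08,-0.06,-8.9,0,0,-0.01],
    [1,-0.08,-0.06,-8.9,0,0,-0.01],
    [1,-0.08,-0.06,-8.9,0,0,-0.01],
  ],
)

```text
t: 3.92
tool_pos: [0.5327, -0.2812, 0.0295]
orientation: [2.392, 2.033, 0.001]
force: [-0.6, 0.5, 0.7]
opening: 0.0006
```

```bash
python3 - <<'E'
from h import *
s=robot.read_state();c=robot.read_camera("wrist")
print(s['t'],s['tool_pos'],s['orientation'],s['force'])
im=c["image"][:,:,::-1];cv2.imwrite("pics/w3.png",im)
E
```

```text
3.9167 [ 0.53265933 -0.28115462  0.02950449] [2.39231126e+00 2.03323586e+00 9.64747164e-04] [-0.59068431  0.53624111  0.69689649]
```

View pics/w3.png

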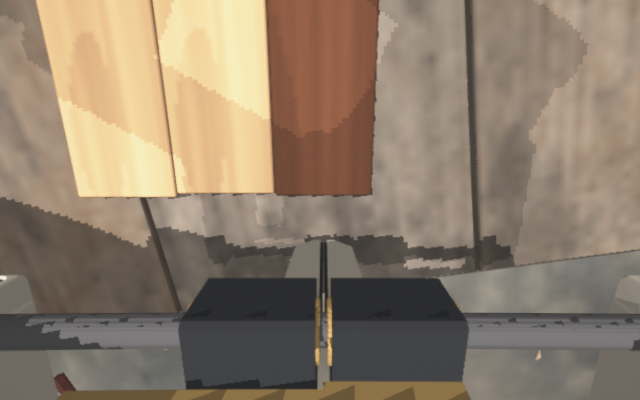

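Call:
drive_tool(
  increments=[
    [1,0.06,0.3,0,0,0,0],
    [1,0.11,0.59,0,0,0,0],
    [1,0.15,0.79,0,0,0,0],
    [1,0.17,0.89,0,0,0,0],
    [1,0.19,0.98,0,0,0,0],
    [1,0.21,1.08,0,0,0,0],
    [1,0.23,1.18,0,0,0,0],
    [1,0.27,1.38,0,0,0,0],
    [1,0.3,1.57,0,0,0,0],
    [1,0.34,1.77,0,0,0,0],
    [1,0.38,1.97,0,0,0,0],
    [1,0.38,1.97,0,0,0,0],
    [1,0.38,1.97,0,0,0,0],
  ],
)

```text
t: 5.05
tool_pos: [0.5413, -0.231, 0.0281]
orientation: [-2.393, -2.035, 0.0]
force: [0.2, -0.4, 0.5]
opening: 0.0002
```

```bash
python3 - <<'E'
from h import *
s=robot.read_state();c=robot.read_camera("wrist")
print(s['t'],s['tool_pos'],s['orientation'],s['force'])
im=c["image"][:,:,::-1];cv2.imwrite("pics/w4.png",im)
E
```

```text
5.05 [ 0.54134841 -0.23100818  0.02811378] [-2.39314305e+00 -2.03526231e+00  1.05226942e-04] [ 0.15357982 -0.38718319  0.49915915]
```

View pics/w4.png

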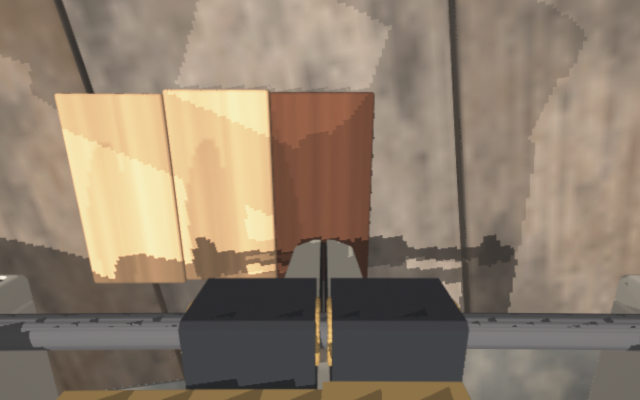

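```bash
python3 - <<'E'
from h import *
s=robot.read_state();wc=wristcal(s)
print(toplane(wc,[(56,95),(163,90),(269,90),(271,93),(374,93),(185,281),(94,282)],.015).round(4))
def rect(x,y,yaw,z,pts):
    c,n=np.cos(yaw),np.sin(yaw);p=np.array(pts)
    return np.c_[x+c*p[:,0]-n*p[:,1],y+n*p[:,0]+c*p[:,1],np.full(len(p),z)]
c4=[(-.026,.052),(.026,.052),(.026,-.052),(-.026,-.052)]
for n,v in dict(dark=(.545,-.1996,-.161),lb=(.4937,-.1901,-.161),la=(.4415,-.1836,-.16)).items(): print(n,rect(*v,.015,c4).round(4).tolist())
print(proj(wc,[s['tool_pos'],s['tool_pos']-[0,0,.025]]))
c=robot.read_camera('top');im=c['image'][:,:,::-1]
cv2.imwrite("pics/t2.png",cv2.resize(im[150:270,280:410],None,fx=5,fy=5,interpolation=cv2.INTER_CUBIC))
E
```

```text
[[ 0.4257 -0.1302  0.015 ]
 [ 0.4774 -0.1359  0.015 ]
 [ 0.5284 -0.1441  0.015 ]
 [ 0.5291 -0.1456  0.015 ]
 [ 0.5789 -0.1537  0.015 ]
 [ 0.4595 -0.2384  0.015 ]
 [ 0.4084 -0.2305  0.015 ]]
dark [[0.5277, -0.1441, 0.015], [0.579, -0.1524, 0.015], [0.5623, -0.2551, 0.015], [0.511, -0.2468, 0.015]]
lb [[0.4764, -0.1346, 0.015], [0.5277, -0.1429, 0.015], [0.511, -0.2456, 0.015], [0.4597, -0.2373, 0.015]]
la [[0.4241, -0.1281, 0.015], [0.4755, -0.1364, 0.015], [0.4589, -0.2391, 0.015], [0.4075, -0.2308, 0.015]]
[[323.79440883 258.76000701]
 [323.75519779 240.27794368]]
```

View pics/t2.png

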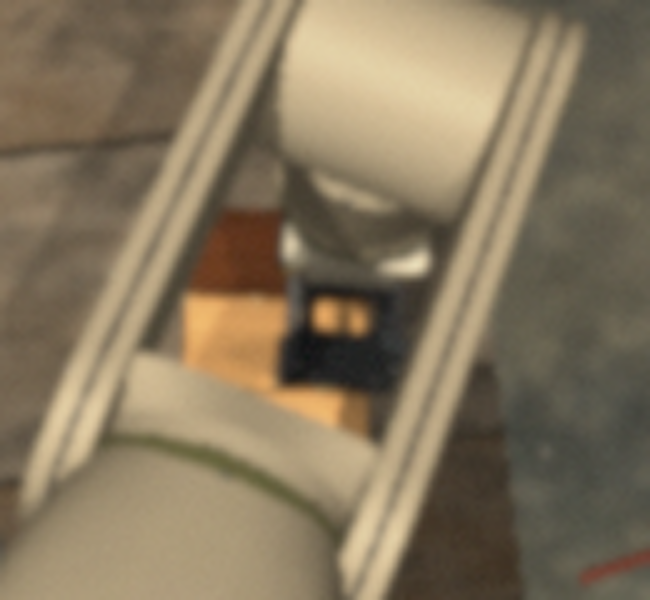

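```bash
python3 - <<'E'
from h import *
print(robot.tip_extent, [a for a in dir(robot) if a[0]!='_'])
s=robot.read_state();print(s)
c=robot.read_camera('scene');im=c['image'][:,:,::-1]
cv2.imwrite("pics/s2.png",cv2.resize(im[140:280,240:400],None,fx=5,fy=5,interpolation=cv2.INTER_CUBIC)[:600])
w=cv2.imread('pics/w4.png')
cv2.imwrite("pics/w4c.png",cv2.resize(w[220:300,240:400],None,fx=5,fy=5,interpolation=cv2.INTER_CUBIC))
E
```

```text
0.025 ['IKError', 'close_job', 'read_camera', 'read_state', 'tip_extent']
{'t': 5.15, 'q': array([-4.91082354e-01,  2.76137123e-01,  1.69432307e+00, -1.57097563e-04,
        1.17101789e+00, -3.29193600e-01]), 'dq': array([-0.00569506,  0.00092607, -0.0013294 , -0.00120797, -0.00055608,
        0.00062085]), 'joint_torque': array([ 2.51178984e-01, -5.76413906e+01, -4.33680439e+01,  8.48438661e-02,
        4.95964789e-02,  7.73143693e-03]), 'tool_pos': array([ 0.54130251, -0.23147701,  0.02818176]), 'orientation': array([ 2.39360108e+00,  2.03452088e+00, -1.45525497e-04]), 'force': array([ 0.06209307,  0.39684055, -1.14994003]), 'wrist_torque': array([-0.08730684,  0.07945466, -0.01726472]), 'opening': 0.00043480292224937683}
```

View pics/s2.png

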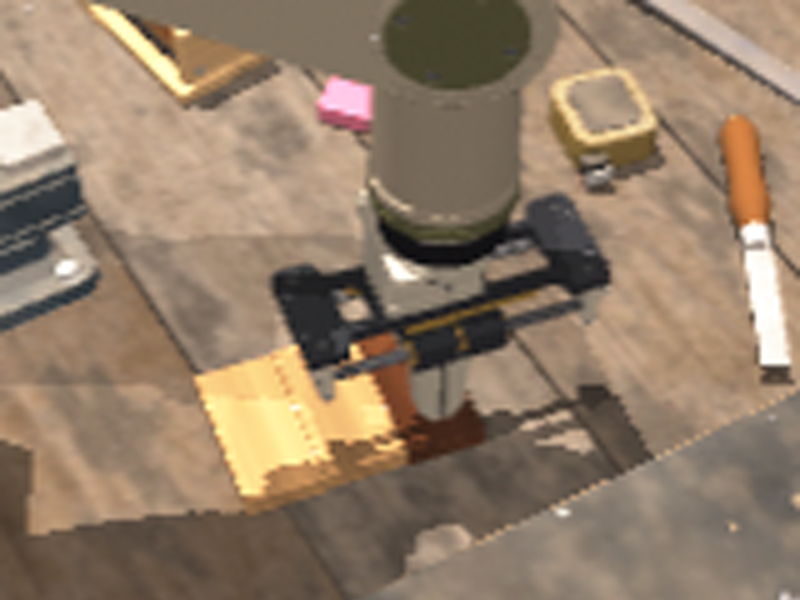

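View pics/w4c.png

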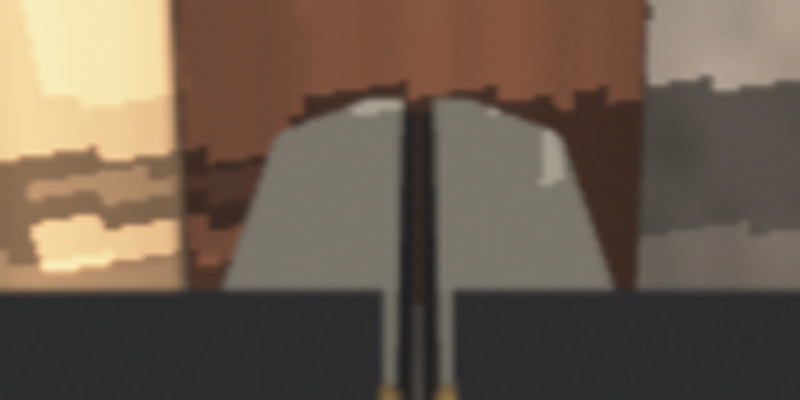

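```bash
python3 - <<'E'
from h import *
s=robot.read_state();p=s['tool_pos'];c=CAL['scene']
for z in (.028,.018,.010,.003): print(z,(proj(c,[[p[0],p[1],z]])-[240,140])*5)
def rect(x,y,yaw,z,pts):
    cc,n=np.cos(yaw),np.sin(yaw);q=np.array(pts)
    return np.c_[x+cc*q[:,0]-n*q[:,1],y+n*q[:,0]+cc*q[:,1],np.full(len(q),z)]
c4=[(-.026,.052),(.026,.052),(.026,-.052),(-.026,-.052)]
for z in(.015,0):print((proj(c,rect(.545,-.1996,-.161,z,c4))-[240,140])*5)
E
```

```text
0.028 [[436.84337886 401.65530609]]
0.018 [[436.54866977 411.50103601]]
0.01 [[436.31500577 419.30370074]]
0.003 [[436.11206586 426.07778665]]
[[348.49209491 328.23722213]
 [424.29718786 306.38031865]
 [485.08939344 427.27952597]
 [406.53223111 451.10337924]]
[[348.72871166 342.99846461]
 [423.97007816 321.18749608]
 [484.27356715 441.76900126]
 [406.32607908 465.52447766]]
```

```bash
python3 - <<'E'
import cv2,numpy as np
a=[cv2.resize(cv2.imread(f'pics/{n}.png')[220:290,260:390],None,fx=6,fy=4,interpolation=cv2.INTER_NEAREST) for n in('w3','w4')]
cv2.imwrite('pics/cmp.png',np.vstack(a))
E
```

```text
(no output)
```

View pics/cmp.png

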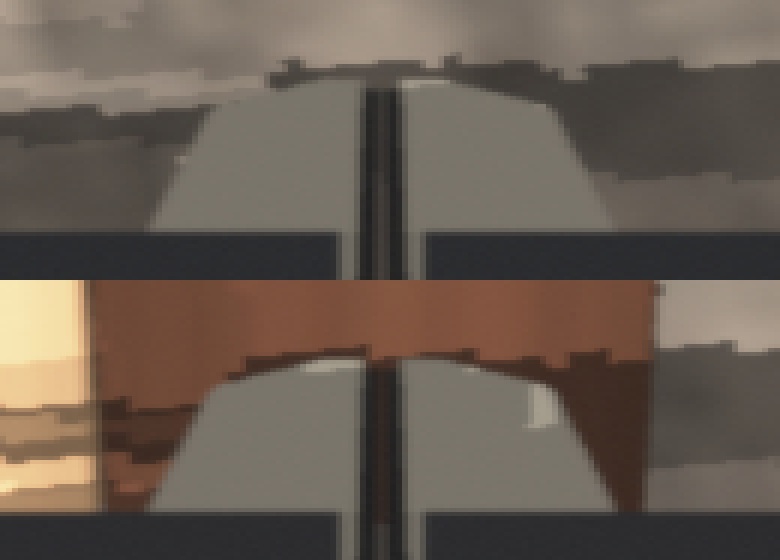

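```bash
python3 - <<'E'
from h import *
s=robot.read_state();wc=wristcal(s);Rm=R.from_rotvec(s['orientation']).as_matrix()
for ax in(-.0075,0,.0075):
  for ez in(0,.01,.015,.02,.025): print(ax,ez,proj(wc,[s['tool_pos']+Rm@[ax,0,ez]])[0].round(1), end=' | ')
  print()
print(wc['T'].round(3))
E
```

```text
-0.0075 0 [323.8 271.8] | -0.0075 0.01 [323.8 263.2] | -0.0075 0.015 [323.8 259.3] | -0.0075 0.02 [323.8 255.5] | -0.0075 0.025 [323.8 251.9] | 
0 0 [323.8 258.8] | 0 0.01 [323.8 250.8] | 0 0.015 [323.8 247.1] | 0 0.02 [323.8 243.6] | 0 0.025 [323.8 240.3] | 
0.0075 0 [323.8 245.4] | 0.0075 0.01 [323.8 238.1] | 0.0075 0.015 [323.8 234.7] | 0.0075 0.02 [323.8 231.5] | 0.0075 0.025 [323.8 228.4] | 
[[ 0.987 -0.155 -0.046  0.554]
 [-0.162 -0.948 -0.275 -0.155]
 [-0.001  0.278 -0.96   0.19 ]
 [ 0.     0.     0.     1.   ]]
```

The fingertips slid over the dark blank instead of pushing it. None of the blanks moved. The tips seem to stand higher than the stated 25 mm from the TCP implies. I'll back off and feel for the bench.

Call:
drive_tool(
  increments=[
    [1,0,0,0.4,0,0,0],
    [1,0,0,0.8,0,0,0],
    [1,-0.1,-0.5,0.8,0,0,0],
    [1,-0.2,-1,0.8,0,0,0],
    [1,-0.38,-1.97,0.8,0,0,0],
    [1,-0.38,-1.97,0.8,0,0,0],
    [1,-0.38,-1.97,0.4,0,0,0],
    [1,-0.38,-1.97,0.1,0,0,0],
    [1,-0.38,-1.97,0,0,0,0],
    [1,-0.38,-1.97,0,0,0,0],
    [1,-0.38,-1.97,-0.1,0,0,0],
    [1,-0.38,-1.97,-0.1,0,0,0],
  ],
)

```text
t: 6.2
tool_pos: [0.5317, -0.2801, 0.0251]
orientation: [-2.393, -2.035, 0.0]
force: [-0.1, 0.2, -0.6]
opening: 0.0003
```

```bash
python3 - <<'E'
from h import *
s=robot.read_state();print(s['t'],s['tool_pos'],s['force'],s['opening'])
c=robot.read_camera('scene');im=c['image'][:,:,::-1]
cv2.imwrite("pics/s3.png",cv2.resize(im[170:270,290:400],None,fx=6,fy=6,interpolation=cv2.INTER_CUBIC)[:600])
p=s['tool_pos'];c=CAL['scene']
for z in (.028,.018,.010,.003): print(z,(proj(c,[[p[0],p[1],z]])-[290,170])*6)
E
```

```text
6.2 [ 0.53173055 -0.28005836  0.02512817] [-0.08942193  0.20242528 -0.61206392] 0.00029635096040458894
0.028 [[256.88281766 375.78428757]]
0.018 [[256.34641116 387.44659121]]
0.01 [[255.92119362 396.68651158]]
0.003 [[255.55194415 404.70669396]]
```

View pics/s3.png

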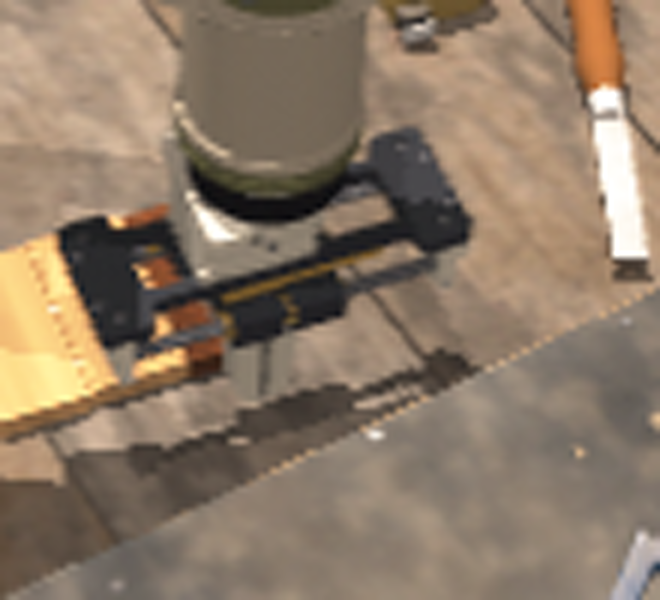

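Call:
drive_tool(
  increments=[
    [1,0,0,-0.08,0,0,0],
    [1,0,0,-0.16,0,0,0],
    [1,0,0,-0.16,0,0,0],
  ],
)

```text
t: 6.5
tool_pos: [0.5317, -0.2804, 0.0213]
orientation: [-2.394, -2.034, 0.0]
force: [-0.7, -0.5, -0.0]
opening: 0.0006
```

Call:
drive_tool(
  increments=[
    [1,0,0,-0.06,0,0,0],
    [1,0,0,-0.12,0,0,0],
    [1,0,0,-0.12,0,0,0],
  ],
)

```text
t: 6.75
tool_pos: [0.5316, -0.2805, 0.0183]
orientation: [-2.394, -2.034, 0.0]
force: [0.4, 1.6, -0.2]
opening: 0.0007
```

```bash
python3 - <<'E'
from h import *
s=robot.read_state();print(s['t'],s['tool_pos'],s['force'],s['opening'])
c=robot.read_camera('wrist');im=c['image'][:,:,::-1]
cv2.imwrite("pics/w5.png",im)
E
```

```text
6.75 [ 0.53157034 -0.28054003  0.01827531] [ 0.37319298  1.58438306 -0.16096372] 0.0007008858228390124
```

View pics/w5.png

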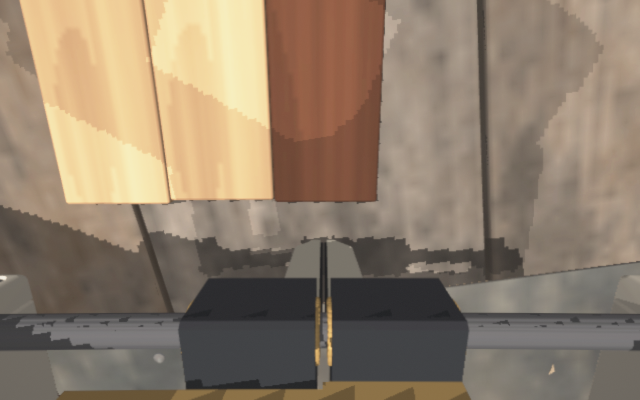

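Call:
drive_tool(
  increments=[
    [1,0,0,-0.04,0,0,0],
    [1,0,0,-0.08,0,0,0],
    [1,0,0,-0.08,0,0,0],
  ],
)

```text
t: 7.05
tool_pos: [0.5316, -0.2806, 0.0164]
orientation: [-2.394, -2.034, 0.0]
force: [-0.3, -0.3, -0.3]
opening: 0.0007
```

Call:
drive_tool(
  increments=[
    [1,0,0,-0.04,0,0,0],
    [1,0,0,-0.08,0,0,0],
    [1,0,0,-0.08,0,0,0],
  ],
)

```text
t: 7.3
tool_pos: [0.5316, -0.2805, 0.0144]
orientation: [-2.394, -2.034, 0.0]
force: [1.0, -0.6, -0.4]
opening: 0.0006
```

Call:
drive_tool(
  increments=[
    [1,0,0,-0.04,0,0,0],
    [1,0,0,-0.08,0,0,0],
    [1,0,0,-0.08,0,0,0],
  ],
)

```text
t: 7.55
tool_pos: [0.5316, -0.2805, 0.0124]
orientation: [-2.394, -2.034, 0.0]
force: [-0.1, 0.0, -0.7]
opening: 0.0004
```

```bash
python3 - <<'E'
from h import *
s=robot.read_state();print(s['t'],s['tool_pos'],s['force'],s['opening'])
c=robot.read_camera('scene');im=c['image'][:,:,::-1]
cv2.imwrite("pics/s4.png",cv2.resize(im[210:260,300:370],None,fx=11,fy=11,interpolation=cv2.INTER_CUBIC)[:600])
p=s['tool_pos'];c=CAL['scene'];Rm=R.from_rotvec(s['orientation']).as_matrix()
for z in (.015,.010,.005,0,-.01):
  for ax in (0,-.0075):print(z,ax,((proj(c,[[*(p+Rm@[ax,0,0])[:2],z]])-[300,210])*11).round())
E
```

```text
7.55 [ 0.53164469 -0.28053448  0.01236089] [-0.07153908  0.01514938 -0.71347873] 0.00041530264739061333
0.015 0 [[360. 278.]]
0.015 -0.0075 [[370. 299.]]
0.01 0 [[360. 289.]]
0.01 -0.0075 [[370. 309.]]
0.005 0 [[359. 299.]]
0.005 -0.0075 [[369. 320.]]
0 0 [[359. 310.]]
0 -0.0075 [[369. 330.]]
-0.01 0 [[358. 330.]]
-0.01 -0.0075 [[368. 351.]]
```

View pics/s4.png

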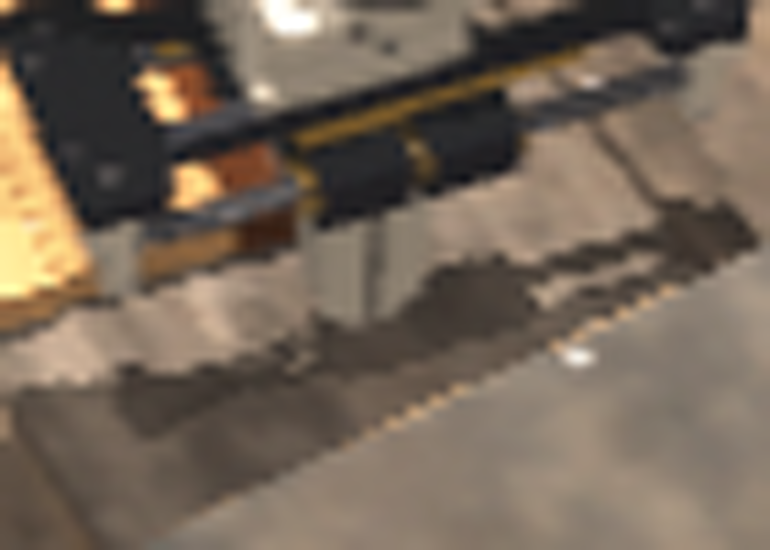

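Now the tips really are about 3 mm above the bench, with the TCP at 0.0124, so the tip extent with the fingers shut is about 9 mm. I'll push again at this height.

Call:
drive_tool(
  increments=[
    [1,0.06,0.3,0,0,0,0],
    [1,0.11,0.59,0,0,0,0],
    [1,0.15,0.79,0,0,0,0],
    [1,0.17,0.89,0,0,0,0],
    [1,0.19,0.98,0,0,0,0],
    [1,0.21,1.08,0,0,0,0],
    [1,0.23,1.18,0,0,0,0],
    [1,0.25,1.28,0,0,0,0],
    [1,0.27,1.38,0,0,0,0],
  ],
)

```text
t: 8.35
tool_pos: [0.5386, -0.246, 0.0126]
orientation: [2.394, 2.034, -0.0]
force: [0.9, -1.6, 0.2]
opening: 0.0006
```

```bash
python3 - <<'E'
from h import *
s=robot.read_state();print(s['t'],s['tool_pos'],s['force'],s['opening'])
c=robot.read_camera('wrist');im=c['image'][:,:,::-1]
cv2.imwrite("pics/w6.png",im)
E
```

```text
8.35 [ 0.5385541  -0.24600995  0.01264012] [ 0.87452119 -1.55307313  0.19460126] 0.0005569152738863842
```

View pics/w6.png

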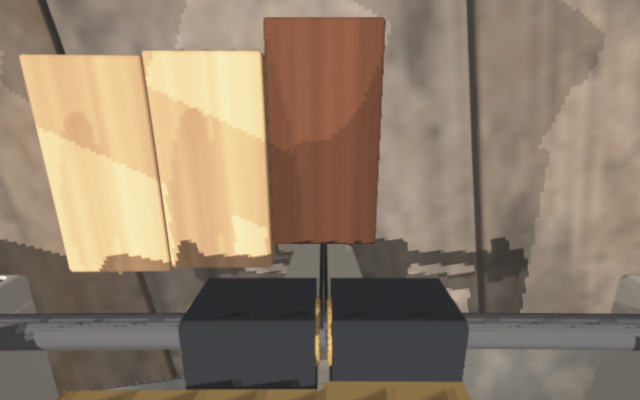

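Call:
drive_tool(
  increments=[
    [1,0.04,0.2,0,0,0,0],
    [1,0.08,0.4,0,0,0,0],
    [1,0.12,0.6,0,0,0,0],
    [1,0.16,0.8,0,0,0,0],
    [1,0.2,1.0,0,0,0,0],
    [1,0.24,1.2,0,0,0,0],
    [1,0.28,1.4,0,0,0,0],
    [1,0.32,1.6,0,0,0,0],
    [1,0.36,1.8,0,0,0,0],
    [1,0.4,2.0,0,0,0,0],
    [1,0.4,2.0,0,0,0,0],
  ],
)

```text
t: 9.32
tool_pos: [0.5486, -0.195, 0.0125]
orientation: [-2.393, -2.035, -0.0]
force: [0.0, -0.9, -0.6]
opening: 0.0005
```

```bash
python3 - <<'E'
from h import *
s=robot.read_state();print(s['t'],s['tool_pos'],s['force'],s['opening'])
c=robot.read_camera('wrist');im=c['image'][:,:,::-1]
cv2.imwrite("pics/w7.png",im)
E
```

```text
9.3167 [ 0.54862848 -0.19497695  0.01251572] [ 0.01005786 -0.89881773 -0.57797127] 0.0004616391310945514
```

View pics/w7.png

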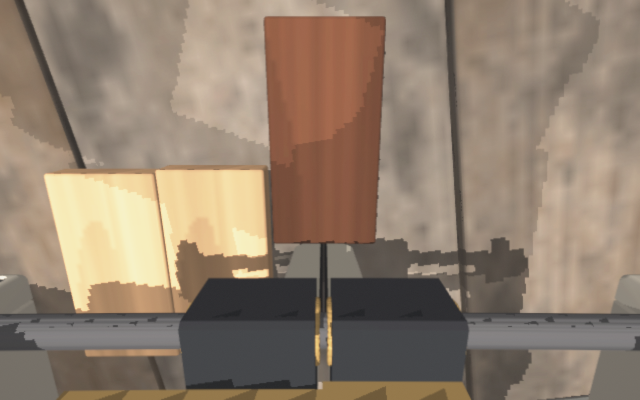

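Sliding cleanly. Another 50 mm.

Call:
drive_tool(
  increments=[
    [1,0.04,0.2,0,0,0,0],
    [1,0.08,0.4,0,0,0,0],
    [1,0.12,0.6,0,0,0,0],
    [1,0.16,0.8,0,0,0,0],
    [1,0.2,1.0,0,0,0,0],
    [1,0.24,1.2,0,0,0,0],
    [1,0.28,1.4,0,0,0,0],
    [1,0.32,1.6,0,0,0,0],
    [1,0.36,1.8,0,0,0,0],
    [1,0.4,2.0,0,0,0,0],
    [1,0.4,2.0,0,0,0,0],
    [1,0.36,1.8,0,0,0,0],
    [1,0.32,1.6,0.5,0,0,0],
    [1,0.32,1.6,2,0,0,0],
    [0.5,0.6,2.5,4,0,0,0],
    [0,0.9,3.5,5,0,0,0],
    [0,0.9,3.5,5,0,0,0],
    [0,0.9,3.5,5,0,0,0],
    [0,0.9,3.5,5,0,0,0],
  ],
)

```text
t: 10.95
tool_pos: [0.5712, -0.1092, 0.1382]
orientation: [2.392, 2.034, 0.0]
force: [-0.2, -0.9, -1.1]
opening: 0.0291
```

```bash
python3 - <<'E'
from h import *
s=robot.read_state();print(s['t'],s['tool_pos'],s['orientation'],s['force'],s['opening'])
np.save('w8.npy',np.r_[s['tool_pos'],s['orientation']])
c=robot.read_camera('wrist');im=c['image'][:,:,::-1]
cv2.imwrite("pics/w8.png",im)
E
```

```text
10.95 [ 0.57116628 -0.10924755  0.13823251] [2.39247197e+00 2.03417592e+00 4.65020170e-04] [-0.21392319 -0.90359937 -1.12581159] 0.029142188780215444
```

View pics/w8.png

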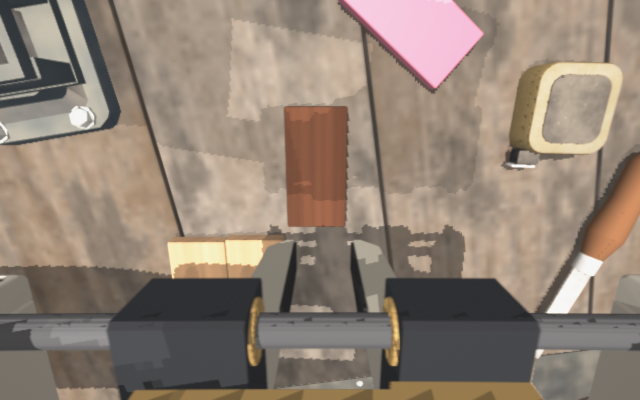

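```bash
cat >> h.py <<'E'
def rect(x,y,yaw,z,pts):
    cc,n=np.cos(yaw),np.sin(yaw);q=np.array(pts)
    return np.c_[x+cc*q[:,0]-n*q[:,1],y+n*q[:,0]+cc*q[:,1],np.full(len(q),z)]
c4=[(-.026,.052),(.026,.052),(.026,-.052),(-.026,-.052)]
def wc_of(f):
    w=np.load(f);return wristcal(dict(tool_pos=w[:3],orientation=w[3:]))
E
python3 - <<'E'
from h import *
t=cv2.imread("pics/w8.png")
cv2.imwrite("pics/w8c.png",cv2.resize(t[95:245,250:380],None,fx=4,fy=4,interpolation=cv2.INTER_CUBIC))
E
```

```text
(no output)
```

View pics/w8c.png

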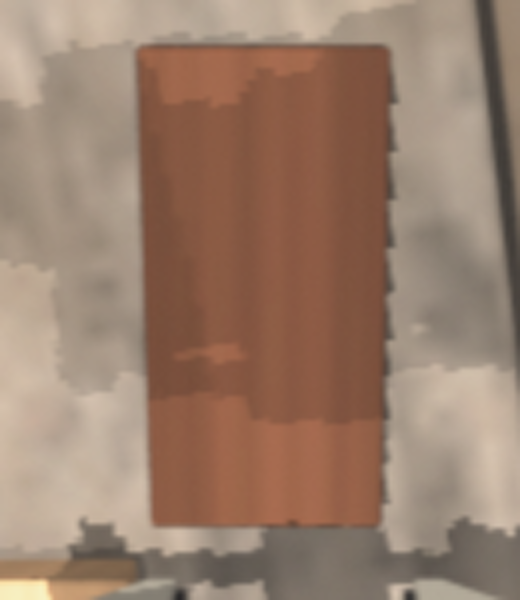

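```bash
python3 - <<'E'
from h import *
wc=wc_of('w8.npy')
pw=crop([(137,45),(390,45),(381,526),(152,526)],250,95,4)
f=lambda v:(proj(wc,rect(*v,.015,c4))-pw).ravel()
r=least_squares(f,[.56,-.09,-.15]);print(r.x,r.fun.round(1))
w=np.load('w8.npy');print('jaw',2*np.degrees(np.arctan2(w[4],w[3]))-90, np.degrees(r.x[2]))
d=(r.x[:2]-w[:2])/.025;print(d)
E
```

```text
[ 0.5686921  -0.08418886 -0.16163325] [-0.6 -0.4  0.6 -0.4  0.5  0.5 -0.5  0.5]
jaw -9.254947135371395 -9.260902792856536
[-0.0989673   1.00234771]
```

Call:
drive_tool(
  increments=[
    [0,-0.1,1.0,0,0,0,0],
    [0,-0.1,1.0,0,0,0,0],
    [0,-0.1,1.0,0,0,0,0],
    [0,-0.1,1.0,0,0,0,0],
    [0,-0.1,1.0,-1,0,0,0],
    [0,-0.1,1.0,-2,0,0,0],
    [0,-0.1,1.0,-3,0,0,0],
    [0,-0.1,1.0,-3.8,0,0,0],
    [0,-0.1,1.0,-4.1,0,0,0],
    [0,-0.1,1.0,-4.2,0,0,0],
    [0,-0.1,1.0,-4.2,0,0,0],
  ],
)

```text
t: 11.92
tool_pos: [0.5681, -0.0842, 0.0322]
orientation: [-2.394, -2.033, 0.001]
force: [0.3, -0.3, 0.5]
opening: 0.0926
```

```bash
python3 - <<'E'
from h import *
s=robot.read_state();print(s['t'],s['tool_pos'],s['orientation'],s['force'],s['opening'])
c=robot.read_camera('wrist');im=c['image'][:,:,::-1]
cv2.imwrite("pics/w9.png",im)
c=robot.read_camera('scene');im=c['image'][:,:,::-1]
cv2.imwrite("pics/s5.png",cv2.resize(im[140:250,270:400],None,fx=6,fy=5.4,interpolation=cv2.INTER_CUBIC))
E
```

```text
11.9167 [ 0.56808783 -0.08416666  0.03218295] [-2.39380845e+00 -2.03302803e+00  1.35184090e-03] [ 0.29254248 -0.25355943  0.48407417] 0.09263555253104201
```

View pics/w9.png

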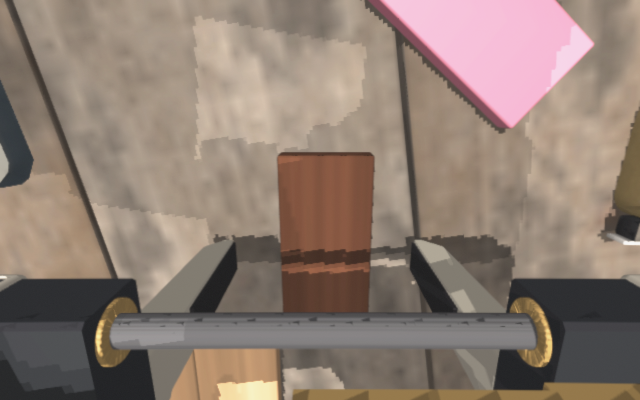

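View pics/s5.png

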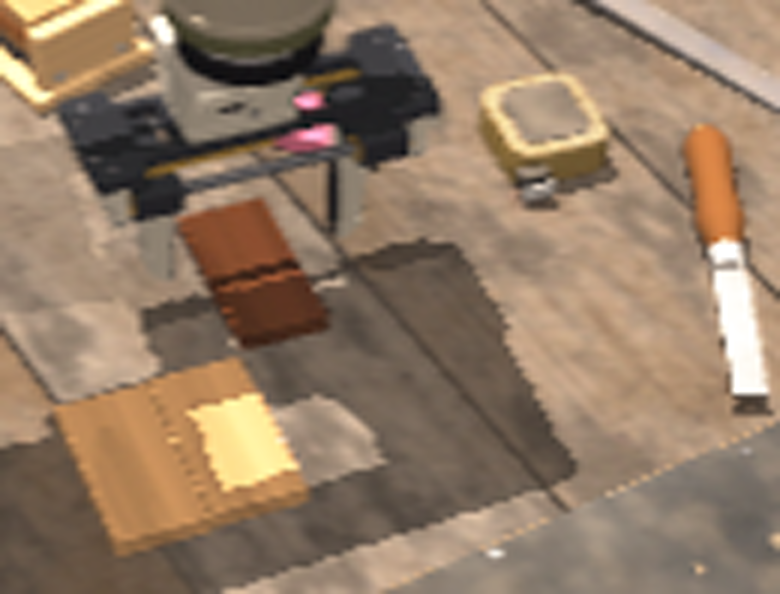

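Call:
drive_tool(
  increments=[
    [0,0,0,-0.2,0,0,0],
    [0,0,0,-0.4,0,0,0],
    [0,0,0,-0.6,0,0,0],
    [0,0,0,-0.72,0,0,0],
    [0,0,0,-0.8,0,0,0],
    [0,0,0,-0.8,0,0,0],
    [0.4,0,0,-0.8,0,0,0],
    [0.6,0,0,-0.8,0,0,0],
    [1,0,0,-0.8,0,0,0],
    [1,0,0,-0.8,0,0,0],
    [1,0,0,-0.8,0,0,0],
    [1,0,0,-0.8,0,0,0],
    [1,0,0,-0.8,0,0,0],
    [1,0,0,-0.8,0,0,0],
  ],
  squeeze=20,
)

```text
t: 13.18
tool_pos: [0.5686, -0.0836, 0.0127]
orientation: [2.394, 2.034, 0.0]
force: [0.1, 0.4, -0.2]
opening: 0.0517
```

```bash
python3 - <<'E'
from h import *
s=robot.read_state();print(s['t'],s['tool_pos'],s['orientation'],s['force'],s['opening'])
c=robot.read_camera('wrist');im=c['image'][:,:,::-1]
cv2.imwrite("pics/w10.png",im)
E
```

```text
13.1833 [ 0.56860504 -0.08364825  0.01272749] [2.39382664e+00 2.03429325e+00 2.11181743e-04] [ 0.12012508  0.40770517 -0.18075535] 0.051725274485800894
```

View pics/w10.png

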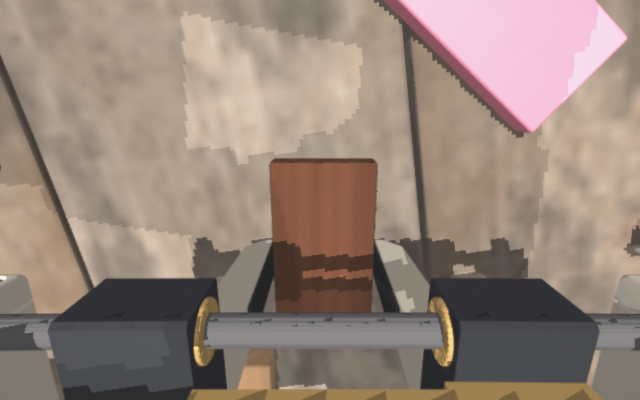

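Call:
drive_tool(
  increments=[
    [1,0,0,0.2,0,0,0],
    [1,0,0,0.6,0,0,0],
    [1,0,0,1.2,0,0,0],
    [1,0,0,2,0,0,0],
    [1,0,0,3,0,0,0],
    [1,0,0,4,0,0,0],
    [1,0,0,5,0,0,0],
    [1,0,0,5.5,0,0,0],
    [1,0,0,5.5,0,0,0],
    [1,0,0,5.5,0,0,0],
    [1,0,0,5.5,0,0,0],
  ],
)

```text
t: 14.15
tool_pos: [0.5676, -0.0834, 0.1485]
orientation: [-2.393, -2.033, 0.002]
force: [-0.3, 0.5, -0.6]
opening: 0.0514
```

```bash
python3 - <<'E'
from h import *
s=robot.read_state();print(s['t'],s['tool_pos'],s['orientation'],s['force'],s['opening'])
np.save('w11.npy',np.r_[s['tool_pos'],s['orientation']])
c=robot.read_camera('wrist');im=c['image'][:,:,::-1]
cv2.imwrite("pics/w11.png",im)
cv2.imwrite("pics/w11c.png",cv2.resize(im[140:320,240:410],None,fx=4,fy=3.3,interpolation=cv2.INTER_CUBIC))
c=robot.read_camera('scene');im=c['image'][:,:,::-1]
cv2.imwrite("pics/s6.png",cv2.resize(im[90:250,270:400],None,fx=4,fy=3.7,interpolation=cv2.INTER_CUBIC))
E
```

```text
14.15 [ 0.56756974 -0.08344526  0.148464  ] [-2.39256462e+00 -2.03317171e+00  2.13840313e-03] [-0.2869089   0.53673308 -0.59529083] 0.051395769467637055
```

View pics/w11c.png

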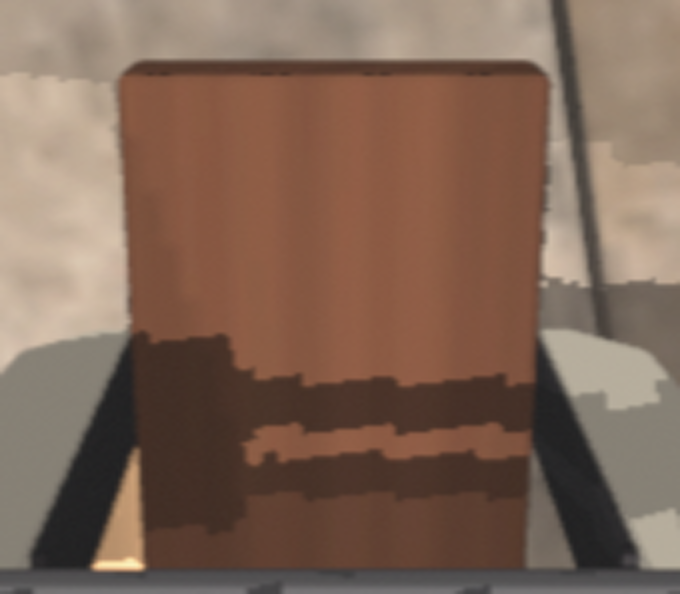

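View pics/s6.png

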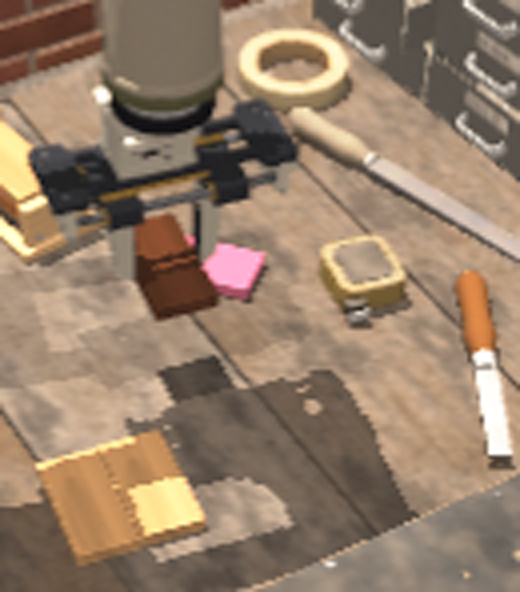

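```bash
python3 - <<'E'
from h import *
wc=wc_of('w11.npy');w=np.load('w11.npy');Rm=R.from_rotvec(w[3:]).as_matrix()
p=toplane(wc,[(270.2,161.8),(376.6,161.8)],w[2]+.0023)
print((p-w[:3])@Rm)
print((np.array([.5597,.1855])-w[:2])/.025, 2*np.degrees(np.arctan2(w[4],w[3]))-90)
E
```

```text
[[ 0.05123117 -0.02537177 -0.00223511]
 [ 0.05124721  0.02493372 -0.00234934]]
[-0.31478956 10.75781045] -369.2850597174212
```

Call:
drive_tool(
  increments=[
    [1,-0.02,0.5,0,0,0,0.02],
    [1,-0.05,1.4,0,0,0,0.05],
    [1,-0.08,2.4,0,0,0,0.08],
    [1,-0.11,3.4,0,0,0,0.11],
    [1,-0.14,4.4,0,0,0,0.14],
    [1,-0.17,5.4,0,0,0,0.17],
    [1,-0.2,6.4,0,0,0,0.2],
    [1,-0.23,7.4,0,0,0,0.23],
    [1,-0.26,8.4,0,0,0,0.26],
    [1,-0.29,9.4,0,0,0,0.29],
    [1,-0.31,10.2,0,0,0,0.31],
    [1,-0.31,10.6,0,0,0,0.31],
    [1,-0.31,10.76,0,0,0,0.31],
    [1,-0.31,10.76,0,0,0,0.31],
    [1,-0.31,10.76,0,0,0,0.31],
    [1,-0.31,10.76,0,0,0,0.31],
  ],
)

```text
t: 15.58
tool_pos: [0.5608, 0.1843, 0.1499]
orientation: [2.053, 2.378, -0.001]
force: [0.3, -0.2, -0.7]
opening: 0.0516
```

```bash
python3 - <<'E'
from h import *
s=robot.read_state();print(s['t'],s['tool_pos'],s['orientation'],s['force'],s['opening'])
print('jaw',(2*np.degrees(np.arctan2(s['orientation'][1],s['orientation'][0]))-90+180)%360-180)
np.save('w12.npy',np.r_[s['tool_pos'],s['orientation']])
c=robot.read_camera('wrist');im=c['image'][:,:,::-1]
cv2.imwrite("pics/w12.png",im)
c=robot.read_camera('scene');im=c['image'][:,:,::-1]
cv2.imwrite("pics/s7.png",cv2.resize(im[70:190,220:340],None,fx=5,fy=5,interpolation=cv2.INTER_CUBIC))
E
```

```text
15.5833 [0.5608141  0.18428741 0.14993552] [ 2.05253135e+00  2.37831082e+00 -8.84239687e-04] [ 0.26339193 -0.20825334 -0.70442224] 0.05159064128882695
jaw 8.410257494446626
```

View pics/w12.png

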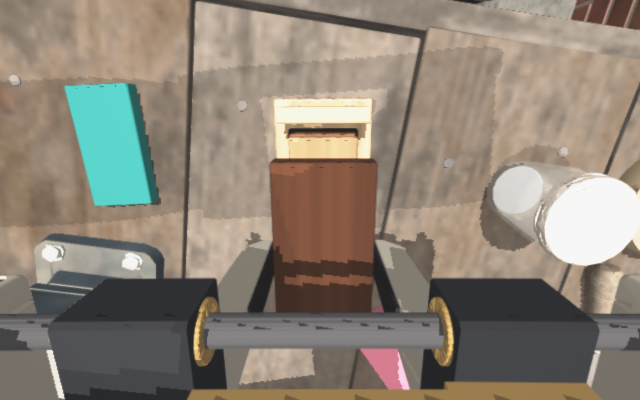

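View pics/s7.png

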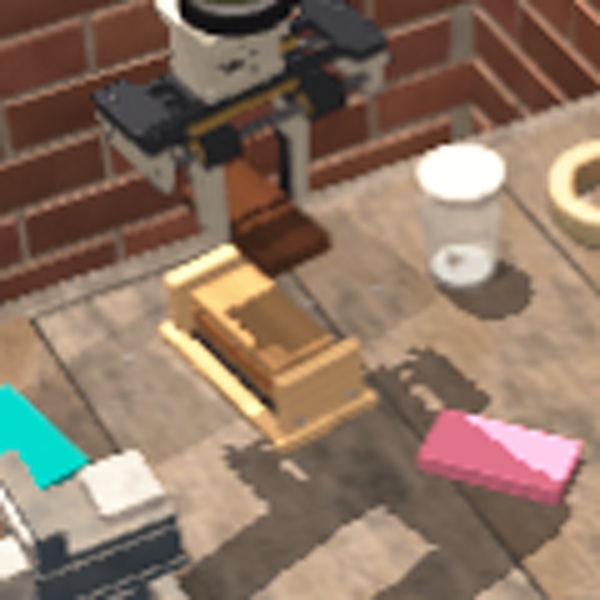

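```bash
python3 - <<'E'
from h import *
print(toplane(CAL['top'],[(183,143)],.097),toplane(CAL['top'],[(190,153)],0.0))
s=robot.read_state();print((np.array([.5597,.1855])-s['tool_pos'][:2])/.025)
im=cv2.imread('pics/w12.png');cv2.imwrite('pics/w12c.png',cv2.resize(im[85:185,250:400],None,fx=5,fy=5,interpolation=cv2.INTER_CUBIC))
E
```

```text
[[0.73574202 0.21058169 0.097     ]] [[0.7364301 0.2184104 0.       ]]
[-0.05004354  0.04933813]
```

View pics/w12c.png

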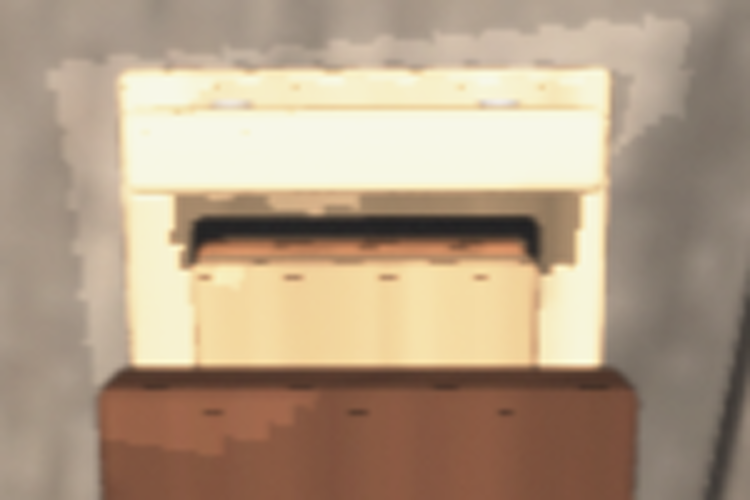

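Call:
drive_tool(
  increments=[
    [1,-0.04,0.07,-0.3,0,0,0],
    [1,-0.04,0.07,-0.8,0,0,0],
    [1,-0.04,0.07,-1.3,0,0,0],
    [1,-0.04,0.07,-1.7,0,0,0],
    [1,-0.04,0.07,-2.0,0,0,0],
    [1,-0.04,0.07,-2.2,0,0,0],
    [1,-0.04,0.07,-2.3,0,0,0],
    [1,-0.04,0.07,-2.4,0,0,0],
    [1,-0.04,0.07,-2.4,0,0,0],
    [1,-0.04,0.07,-2.4,0,0,0],
  ],
)

```text
t: 16.52
tool_pos: [0.5601, 0.1872, 0.0906]
orientation: [2.051, 2.379, 0.001]
force: [0.2, 0.1, -0.7]
opening: 0.0517
```

```bash
python3 - <<'E'
from h import *
wc=wc_of('w12.npy')
for h in(.045,.052,.06):print(h,toplane(wc,crop([(196,264),(537,262)],250,85,5),h).round(4).tolist(), rect(.5597,.1855,.147,h,c4)[:2].round(4).tolist())
s=robot.read_state();print(s['t'],s['tool_pos'],s['force'],s['wrist_torque'])
c=robot.read_camera('scene');im=c['image'][:,:,::-1]
cv2.imwrite("pics/s8.png",cv2.resize(im[90:180,230:330],None,fx=6,fy=6,interpolation=cv2.INTER_CUBIC))
E
```

```text
0.045 [[0.5263, 0.2324, 0.045], [0.5786, 0.2405, 0.045]] [[0.5264, 0.2331, 0.045], [0.5778, 0.2407, 0.045]]
0.052 [[0.5269, 0.2332, 0.052], [0.5778, 0.241, 0.052]] [[0.5264, 0.2331, 0.052], [0.5778, 0.2407, 0.052]]
0.06 [[0.5276, 0.234, 0.06], [0.5769, 0.2416, 0.06]] [[0.5264, 0.2331, 0.06], [0.5778, 0.2407, 0.06]]
16.5167 [0.56009689 0.18720165 0.09055883] [ 0.1994282   0.14134355 -0.69671037] [-0.05082058  0.0218869  -0.03204362]
```

View pics/s8.png

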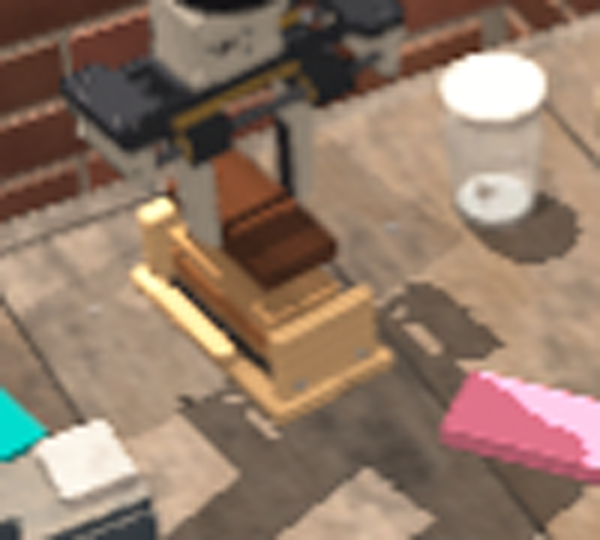

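Call:
drive_tool(
  increments=[
    [1,0,-0.03,-0.1,0,0,0],
    [1,0,-0.03,-0.2,0,0,0],
    [1,0,-0.03,-0.3,0,0,0],
    [1,0,-0.03,-0.4,0,0,0],
    [1,0,-0.03,-0.45,0,0,0],
    [1,0,-0.03,-0.5,0,0,0],
    [1,0,-0.03,-0.5,0,0,0],
    [1,0,-0.03,-0.5,0,0,0],
  ],
)

```text
t: 17.23
tool_pos: [0.5597, 0.1863, 0.0776]
orientation: [-2.051, -2.379, 0.0]
force: [0.8, -0.5, -1.3]
opening: 0.0518
```

Call:
drive_tool(
  increments=[
    [1,0,0,-0.03,0,0,0],
    [1,0,0,-0.06,0,0,0],
    [1,0,0,-0.09,0,0,0],
    [1,0,0,-0.12,0,0,0],
    [1,0,0,-0.12,0,0,0],
  ],
)

```text
t: 17.65
tool_pos: [0.5596, 0.1863, 0.0744]
orientation: [-2.051, -2.379, 0.0]
force: [0.2, 0.6, -1.3]
opening: 0.0517
```

Call:
drive_tool(
  increments=[
    [1,0,0,-0.03,0,0,0],
    [1,0,0,-0.06,0,0,0],
    [1,0,0,-0.08,0,0,0],
    [1,0,0,-0.08,0,0,0],
  ],
)

```text
t: 17.98
tool_pos: [0.5597, 0.1863, 0.0724]
orientation: [-2.051, -2.379, 0.0]
force: [0.1, -0.7, -0.2]
opening: 0.0519
```

Call:
drive_tool(
  increments=[
    [1,0,0,-0.03,0,0,0],
    [1,0,0,-0.06,0,0,0],
    [1,0,0,-0.06,0,0,0],
  ],
)

```text
t: 18.23
tool_pos: [0.5596, 0.1863, 0.0709]
orientation: [-2.051, -2.379, 0.0]
force: [-0.2, 0.0, -1.4]
opening: 0.0519
```

Call:
drive_tool(
  increments=[
    [1,0,0,-0.03,0,0,0],
    [1,0,0,-0.06,0,0,0],
    [1,0,0,-0.06,0,0,0],
  ],
)

```text
t: 18.48
tool_pos: [0.5596, 0.1863, 0.0694]
orientation: [-2.051, -2.38, 0.0]
force: [-0.6, -0.2, -1.8]
opening: 0.0518
```

Call:
drive_tool(
  increments=[
    [1,0,0,-0.03,0,0,0],
    [1,0,0,-0.06,0,0,0],
    [1,0,0,-0.06,0,0,0],
  ],
)

```text
t: 18.73
tool_pos: [0.5596, 0.1863, 0.0679]
orientation: [-2.051, -2.379, 0.0]
force: [0.4, 0.1, -0.3]
opening: 0.0517
```

Call:
drive_tool(
  increments=[
    [1,0,0,-0.03,0,0,0],
    [1,0,0,-0.06,0,0,0],
    [1,0,0,-0.06,0,0,0],
  ],
)

```text
t: 18.98
tool_pos: [0.5598, 0.1864, 0.0667]
orientation: [2.051, 2.38, 0.0]
force: [0.0, -0.0, 0.6]
opening: 0.0514
```

```bash
python3 - <<'E'
from h import *
s=robot.read_state();print(s['t'],s['tool_pos'],s['force'],s['wrist_torque'])
c=robot.read_camera('scene');im=c['image'][:,:,::-1]
cv2.imwrite("pics/s9.png",cv2.resize(im[110:180,240:320],None,fx=8,fy=8,interpolation=cv2.INTER_CUBIC))
E
```

```text
18.9833 [0.55978973 0.18638401 0.06666777] [ 0.03234457 -0.01293398  0.62698993] [-0.09871739  0.1660041  -0.03685106]
```

View pics/s9.png

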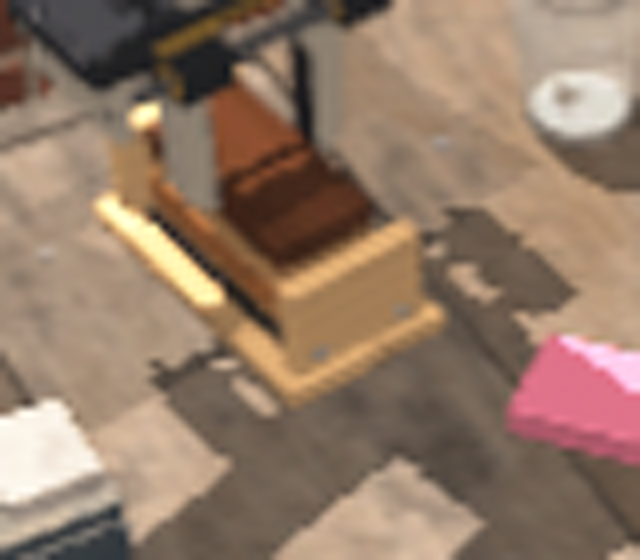

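Call:
drive_tool(
  increments=[
    [1,0,0,-0.02,0,0,0],
    [1,0,0,-0.04,0,0,0],
    [1,0,0,-0.04,0,0,0],
  ],
)

```text
t: 19.28
tool_pos: [0.5599, 0.1864, 0.0658]
orientation: [2.051, 2.38, 0.0]
force: [-1.1, -0.1, 1.7]
opening: 0.0518
```

Call:
drive_tool(
  increments=[
    [1,0,0,0,0,0,0],
  ],
)

```text
t: 19.37
tool_pos: [0.5599, 0.1864, 0.0658]
orientation: [2.051, 2.379, 0.0]
force: [-1.5, -0.7, 2.1]
opening: 0.0518
```

Call:
drive_tool(
  increments=[
    [1,0,0,0,0,0,0],
  ],
)

```text
t: 19.45
tool_pos: [0.5598, 0.1864, 0.0657]
orientation: [2.051, 2.38, 0.0]
force: [-0.8, -0.1, 1.7]
opening: 0.0517
```

Call:
drive_tool(
  increments=[
    [1,0,0,0,0,0,0],
    [1,0,0,0,0,0,0],
    [1,0,0,0,0,0,0],
    [1,0,0,0,0,0,0],
    [1,0,0,0,0,0,0],
    [1,0,0,0,0,0,0],
  ],
)

```text
t: 19.95
tool_pos: [0.5598, 0.1864, 0.0657]
orientation: [2.051, 2.38, 0.0]
force: [-0.8, -0.9, 3.5]
opening: 0.0515
```

Call:
drive_tool(
  increments=[
    [0.35,0,0,0,0,0,0],
    [0.3,0,0,0,0,0,0],
    [0.2,0,0,0,0,0,0],
    [0.1,0,0,0,0,0,0],
    [0,0,0,0,0,0,0],
    [0,0,0,0,0,0,0],
    [0,0,0,0,0,0,0],
    [0,0,0,0,0,0,0],
    [0,0,0,0,0,0,0],
  ],
)

```text
t: 20.7
tool_pos: [0.5598, 0.1863, 0.0657]
orientation: [2.051, 2.38, 0.0]
force: [-0.2, 0.2, 0.3]
opening: 0.0929
```

```bash
python3 - <<'E'
from h import *
s=robot.read_state();print(s['t'],s['tool_pos'],s['force'],s['opening'])
c=robot.read_camera('wrist');im=c['image'][:,:,::-1]
cv2.imwrite("pics/w13.png",im)
E
```

```text
20.7 [0.55979557 0.1863423  0.06565691] [-0.16186664  0.21903681  0.31594547] 0.09288234157564194
```

View pics/w13.png

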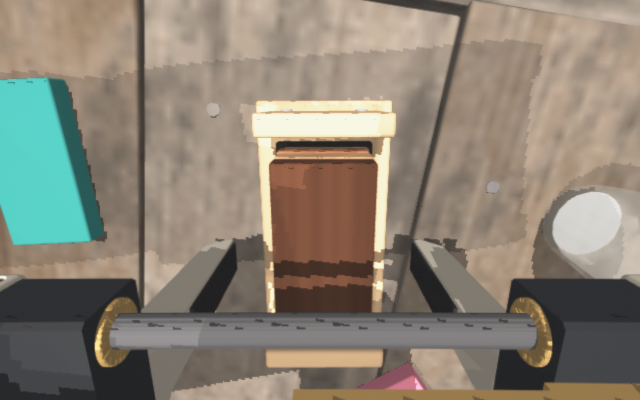

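Released with the fingers clear on both sides. Now straight up, then look.

Call:
drive_tool(
  increments=[
    [0,0,0,0.3,0,0,0],
    [0,0,0,0.8,0,0,0],
    [0,0,0,1.6,0,0,0],
    [0,0,0,2.6,0,0,0],
    [0,0,0,3.6,0,0,0],
    [0,0,0,4.6,0,0,0],
    [0,0,0,5.6,0,0,0],
    [0,0,0,6.6,0,0,0],
    [0,0,0,7.2,0,0,0],
    [0,0,0,7.2,0,0,0],
    [0,0,0,7.2,0,0,0],
    [0,0,0,7.2,0,0,0],
  ],
)

```text
t: 21.75
tool_pos: [0.5593, 0.1862, 0.2448]
orientation: [-2.051, -2.379, 0.001]
force: [0.3, 0.9, -0.8]
opening: 0.093
```

```bash
python3 - <<'E'
from h import *
s=robot.read_state();print(s['t'],s['tool_pos'],s['force'],s['opening'])
np.save('w14.npy',np.r_[s['tool_pos'],s['orientation']])
c=robot.read_camera('wrist');im=c['image'][:,:,::-1]
cv2.imwrite("pics/w14c.png",cv2.resize(im[90:250,285:385],None,fx=3.7,fy=3.7,interpolation=cv2.INTER_CUBIC))
c=robot.read_camera('scene');im=c['image'][:,:,::-1]
cv2.imwrite("pics/s10.png",im)
E
```

```text
21.75 [0.55931637 0.18622576 0.24482265] [ 0.28602273  0.93958344 -0.83550451] 0.0930298562893861
```

View pics/w14c.png

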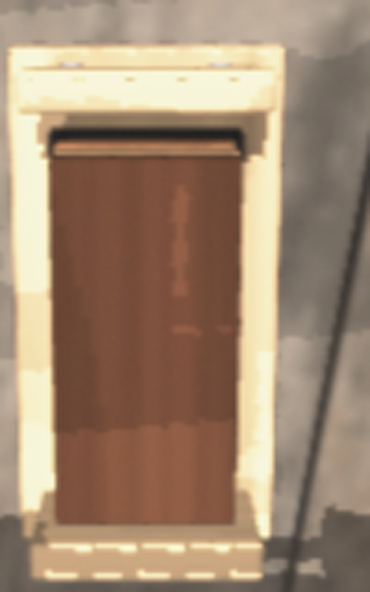

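View pics/s10.png

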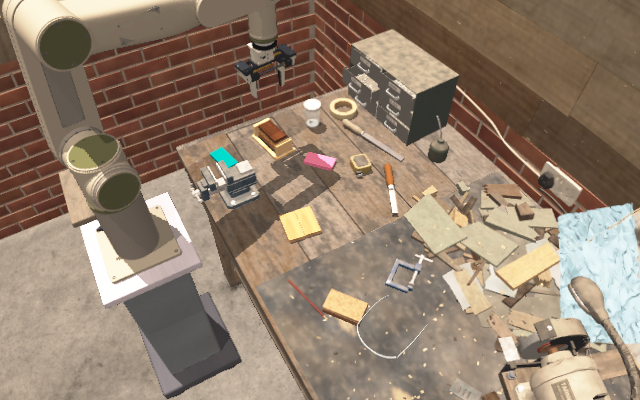

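```bash
python3 - <<'E'
from h import *
wc=wc_of('w14.npy')
pw=crop([(50,156),(241,156),(235,524),(55,524)],285,90,3.7)
f=lambda v:(proj(wc,rect(*v,c4))-pw).ravel()
r=least_squares(f,[.56,.18,.15,.07]);print(r.x,r.fun.round(1))
a=cv2.imread('pics/scene0.png')[195:250,270:345];b=cv2.imread('pics/s10.png')[195:250,270:345]
cv2.imwrite('pics/rowcmp.png',cv2.resize(np.vstack([a,b]),None,fx=5,fy=5,interpolation=cv2.INTER_CUBIC))
E
```

```text
[0.5594994  0.18548856 0.14730127 0.06702403] [-0.6  0.2  0.6  0.2  0.  -0.2  0.  -0.2]
```

View pics/rowcmp.png

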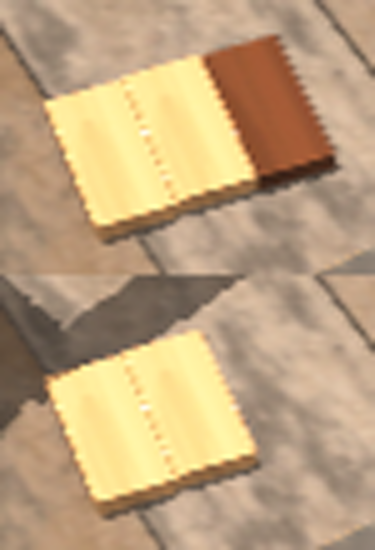

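The dark blank sits centred on the pile at (0.5595, 0.1855), yaw 0.147, which matches the pile. The pale blanks have not visibly moved: left corner at (48,100) before and (48,378−275≈103) after. Handing in.

```bash
python3 - <<'E'
from plant import robot
print(robot.close_job()); print(robot.read_state()['t'])
E
```

```text
the job is handed in; nothing more can be done
None
the job is handed in; nothing more can be done
```

The dark blank now lies released on top of the pile, and the job was handed in at about 22 s of the 61 s allowed. No verdict is reported.

**What I did:**
- Slid the dark blank about 115 mm lengthwise to the left out of the row.
- Gripped it across its 52 mm and lowered it over the rack until the wrist force rose by about 2.5–4 N.
- Paused about 0.7 s, opened the fingers and lifted straight up.

**Last checks:**
- **Dark blank:** the wrist-camera fit puts it within about 1 mm and 0.01 rad of the measured pile. The fit assumes it lies flat, and the picture agrees. Final tilt was not measured separately.
- **Pale blanks:** less than 1 pixel of shift in the before and after scene pictures.
- **Tape measure, sanding block and jar:** I only glanced at these in the final picture. They were never approached.

**What disagreed:**
- **Fingertip length:** the stated 25 mm from the TCP did not hold. By the pictures and feel it is about 9 mm, so my first push passed over the blank without moving anything and had to be repeated lower down.
- **Pile height:** the pictures gave 45 to 60 mm. The pile was felt at about 54 mm.

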